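# Rebuild the slip clutch of a sample changer

## Robot

A 6-joint arm with a two-finger parallel gripper is mounted at the origin on the work surface. World frame = base frame: x ahead of the robot, y to its left, z up, the work surface at z = 0. Lengths are in m, angles in rad, forces in N, time in s.
With the tool pointing down it reaches from about 0.375 to 0.825 m from the base axis. Payload 5.5 kg.
Tool frame: the origin (TCP) lies at the centre of the arm's flange, where the gripper is bolted on; the fingertips stand 173 mm ahead of it and the grasp point (between the pads) lies 155 mm ahead of it; z points along the fingers, y is the direction in which the jaws open and shut (so a half turn about z gives the same grasp; the last joint's range is limited). The gripper opens to 85 mm and grips with 20 to 120 N. Pads are 22 mm wide; open, the fingers measure 114 mm over their backs; the gripper's body (76 mm by 85 mm) begins 54 mm behind the grasp point. The pads swing forward as they close: fully open they stand 13 mm farther back than shut.
Start: joints at [-1.126, 0.314, -0.047, 1.21, 0, 1.571], TCP at [0.258, -0.542, 0.405] pointing down, gripper open.
Joint ranges: [-2.67, 2.67], [-0.69, 1.73], [-1.03, 1.25], [-2.08, 2.16], [-1.42, 1.45], [-3.14, 3.14]. Speed limits (rad/s): [2.39, 2.39, 3.01, 3.14, 3.14, 3.14].

## Interface

Orientations are given as a rotation vector (axis times angle).
In Python, from bench import r gives the robot as it stands.
- The arm moves only by the tool apply_moves, never from a script. Its argument "plan" is a list of rows, each an object with "delta_pos": the shift along the tool's x, y, z in cm, a list of three; "dr": the turn, a rotation vector about the tool's x, y, z in degrees, a list of three; "claw": the finger opening in cm, from 0 to 8.54. In form: [{"delta_pos": [tx, ty, tz], "dr": [wx, wy, wz], "claw": claw}, ...]. A call has 1 to 10 rows; each row is the pose to reach, as a shift and turn from the pose commanded when the call began, along the tool's axes at that moment; what a row does not reach only later rows make up. A row lasts 1/8 s, in which the tool goes at most 62.5 mm and 10.7 degrees, less where a joint would pass 70% of its speed; a pose out of reach is approached as far as the arm can. A call with a gripper value outside its range is refused whole. The fingers move at their own pace and stop on an object; "squeeze" is the grip in N (left out, the last holds). Time passes only in rows, so rows that repeat a pose let the fingers close. It gives the time, the measured TCP pose, the force and the opening at its end, in the units of the state.
- r.state(): the state, without advancing time (a new reading comes with each control period).
- r.grab_frame(name): name is "scene" or "top" or "wrist"; returns a dict with "pixels" (480x640x3 uint8, red, green, blue), "intrinsics" (3x3 intrinsics, pixels), "R" (3x3) and "t" (3): a world point X has camera coordinates R X + t. Camera axes: x right, y down, z forward; pixel columns grow to the right and rows downward; lengths in m; the calibration is good to about 2 mm. A picture is of the moment at which its call begins. There is no depth.
- r.job_done(): hands the job in, once; it reports no verdict.
The state is a dict: "clock": time; "qpos": joint angles; "dq": joint speeds; "effort": joint torques, N m; "position": TCP position; "orientation": TCP orientation; "contact_force": force on the tool from outside, world axes, zero at the start; "ft_torque": the same for the moment, N m; "grip_width": finger opening in m.
Only numpy, scipy, OpenCV 4.12 (cv2) and the standard library are available. Lean on these libraries where they do the work, as an engineer would, in place of code of your own. Each camera call takes 0.05 s, during which the arm holds its last target.

## Task

Rebuild the sample changer's slip clutch: slide the square separator plate down the splined hub until it sits fully home on the housing, its long tab pointing opposite to the housing's lug, then the round toothed disc fully home on top of it with its tab on the lug's side, each as nearly in line as the splines allow. The hub was left at an unknown turn, so feel for the splines with a light hand: never push the parts against each other, the hub or the housing with more than 40 N, jolts included. Let go of both and leave the jar, screwdriver and tube rack where they are.

Things in the scene. Friction and masses are not known exactly. Their poses are not given: they have to be found in the camera images.
- housing: Clutch housing fixed to the bench: aluminium base 130 x 130 x 10 mm, on it a round steel seat, 90 mm across, its top 16 mm above the origin. Origin: centre of the underside, on the axis of the upright splined hub; z up, x towards the lug. Fully home, the plate's underside is 16 mm above this origin and the disc's, on top of it, 42 mm.
- lug (a point): Point on the housing's flat steel lug (14 mm wide, its end 66 mm from the hub axis): 62 mm from the axis along the housing's +x, 15 mm above its underside.
- key_tops (a point): Hub axis at the flat tops of the keys, 60 mm above the housing's origin, axes as the housing's. Six keys 5.5 mm wide, from core radius 12 mm out to 16 mm, 60 degrees apart. They stand at the housing's 0, 60, 120.. degrees PLUS an unknown turn (up to half a pitch, 0.52 rad, either way), new each time and NOT in this pose: feel or see it.
- hub_top (a point): Top of the hub, 76 mm above the housing's origin, on its axis: a plain pilot, 12 mm radius up to 61 mm, tapering to 8.5 mm here. A brake holds the hub with 0.3 N m. A part enters the keys only within about 0.06 rad of the right turn, else its teeth rest on the key tops. The right turn is the one nearest the wanted tab direction.
- plate: Separator plate, steel, SQUARE flange 80 x 80 x 5 mm, 26 mm tall in all, 0.2 to 0.4 kg, lying flat. On the flange stands a square boss, 44 x 44 mm, its sides along the part's x and y, top 26 mm above the underside: grip it across any two opposite sides, just above the flange. Origin: centre of the underside, z up, x towards its tab.
- plate_tab (a point): Point on the plate's long flat tab (14 mm wide, 4 mm thick, ends 66 mm from the centre): 62 mm from the centre along its +x, 2 mm above its underside.
- plate_bore (a point): Centre of the plate's boss top, 26 mm above its underside. Through bore with six inner teeth, tips on radius 13.4 mm, 7 mm wide, 24 mm tall from the underside; the gaps between them lie at 0, 60, 120.. degrees from the part's x. The disc's is the same.
- disc: Clutch disc, steel, ROUND flange about 84 mm across and 5 mm thick with small teeth round the rim, 26 mm tall in all, 0.2 to 0.4 kg, lying flat. Same square boss, 44 x 44 mm, sides along its x and y, and same toothed bore as the plate. Origin: centre of the underside, z up, x towards its tab.
- disc_tab (a point): Point on the disc's long flat tab (14 mm wide, 4 mm thick, ends 66 mm from the centre): 62 mm from the centre along its +x, 2 mm above its underside.
- jar: Bystander: white screw-top grease jar, 56 mm diameter, 65 mm tall, standing beyond the work. Origin: centre of its underside.
- driver: Bystander: screwdriver 180 mm long with black handle, lying beyond the housing. Origin: on its underside; x along the tool.
- rack: Bystander: grey sample tube rack 70 x 150 mm with capped white tubes, 92 mm tall, beyond the work. Origin: centre of its underside.
Not all that is in view belongs to the job. What is shaped like the disc but blue or yellow is not meant.

How it is judged:
On the way, in this order (a step that is already met when the one before it is completed fails the run):
1. the separator plate is fully home on the housing's seat with its tab opposite to the lug, before the disc goes on (z of plate in the frame of housing between 0.0135 and 0.0185 m and horizontal distance between plate and housing below 0.004 m and angle between plate's own z axis and vertical below 0.05 rad and x of plate_tab in the frame of housing below -0.0494 m), for 0.2 s.
2. the disc is fully home on the separator plate with its tab on the lug's side (z of disc in the frame of housing between 0.0395 and 0.0445 m and horizontal distance between disc and housing below 0.004 m and angle between disc's own z axis and vertical below 0.05 rad and x of disc_tab in the frame of housing above 0.0494 m), for 0.2 s.
At the end, for the whole second after the job is handed in: Plate home on the seat (underside 16 mm over the housing origin) with tab opposite the lug, disc home on it (42 mm) with tab on the lug side: heights within 2.5 mm, tabs within 37 degrees, both within 4 mm of the hub axis, level within 0.05 rad, released, at rest (all of step 1 and all of step 2 and linear speed of each of plate, disc below 0.01 m/s); the robot touches nothing.
It fails at once if the separator plate is pressed on the housing or hub with more than 40 N (contact force between plate and housing above 40 N).
It fails at once if the disc is pressed on the housing or hub with more than 40 N (contact force between disc and housing above 40 N).
It fails at once if the disc is pressed on the separator plate with more than 40 N (contact force between disc and plate above 40 N).
It fails at once if a bystander (jar, screwdriver, rack) is moved more than 30 mm (distance of any of jar, driver, rack from where it was at the start of the episode above 0.03 m).
It also fails if it takes over 72 s, if anything falls off the work surface, if the arm or the gripper's body presses on something with over 40 N, if the wrist force passes 120 N, or if a joint passes its speed limit or range.

## Working session

There is one attempt and no reset: what is moved stays moved. The work goes in short steps, Python scripts to look and compute and a tool call to move; the robot and the scene stay as the last step left them, time stands still between calls to the robot, and variables do not carry over. Pictures are saved under pics/ and viewed, and the job is handed in when it is done.

Besides the shell and the picture viewer there is one more tool, called after "Request:" as name(argument=value, ...) on one line, values as JSON. apply_moves: Moves the arm, as the interface text tells. Its arguments: {"type":"object","properties":{"plan":{"type":"array","items":{"type":"object","properties":{"delta_pos":{"type":"array","items":{"type":"number"}},"dr":{"type":"array","items":{"type":"number"}},"claw":{"type":"number"}}}},"squeeze":{"type":"number"}},"required":["plan"]}

```bash
ls; mkdir -p pics
cat > h.py <<'E'
import numpy as np, cv2
from bench import r
def snap(name,fn):
    f=r.grab_frame(name); cv2.imwrite('pics/'+fn+'.png',cv2.cvtColor(np.array(f['pixels']),cv2.COLOR_RGB2BGR))
    np.savez('pics/'+fn+'.npz',K=np.array(f['intrinsics']),R=np.array(f['R']),t=np.array(f['t']),im=f['pixels']); return f
def load(fn): return np.load('pics/'+fn+'.npz')
def ray(f,u,v,z):
    K,R,t=[np.array(f[k],float) for k in('K','R','t')]
    d=R.T@np.linalg.inv(K)@np.array([u,v,1.]); c=-R.T@t
    return c+d*(z-c[2])/d[2]
def proj(f,X):
    K,R,t=[np.array(f[k],float) for k in('K','R','t')]
    p=K@(R@np.array(X,float)+t); return p[:2]/p[2]
def crop(fn,x0,y0,x1,y1,s,out):
    im=cv2.imread('pics/'+fn+'.png')[y0:y1,x0:x1]
    cv2.imwrite('pics/'+out+'.png',cv2.resize(im,None,fx=s,fy=s,interpolation=cv2.INTER_CUBIC))
E
python3 - <<'E'
from h import *
for n in('scene','top','wrist'):
    f=snap(n,n+'0'); print(n,np.round(f['intrinsics'],1).tolist(), -np.array(f['R']).T@np.array(f['t']))
print(r.state())
E
```

```text
pics
scene [[439.6, 0.0, 318.7], [0.0, 439.6, 236.4], [0.0, 0.0, 1.0]] [ 1.37992751 -0.21810848  0.65576135]
top [[587.8, 0.0, 318.8], [0.0, 587.8, 239.2], [0.0, 0.0, 1.0]] [0.3461126  0.02767245 1.1897846 ]
wrist [[343.5, 0.0, 318.5], [0.0, 343.5, 235.5], [0.0, 0.0, 1.0]] [ 0.32615805 -0.5079882   0.37384667]
{'clock': 0.15, 'qpos': array([-1.12600683e+00,  3.14066375e-01, -4.78465609e-02,  1.21019471e+00,
       -1.78102093e-05,  1.57078842e+00]), 'dq': array([-9.49335703e-05, -3.06720258e-03,  2.82855055e-03, -5.85778162e-04,
        8.88540231e-04,  3.48034184e-04]), 'effort': array([ 8.78543669e-04, -5.40044224e+01,  3.40059149e+01,  1.32211321e-02,
        1.40346906e-04, -1.10522740e-05]), 'position': array([ 0.25806626, -0.54142909,  0.40403204]), 'orientation': array([-3.06297519e+00, -6.92659482e-01,  4.81407424e-04]), 'contact_force': array([-0.67545835, -0.17052913,  0.05322566]), 'ft_torque': array([-0.01332854,  0.01121505, -0.06185869]), 'grip_width': 0.08566220989862328}
```

View pics/top0.png

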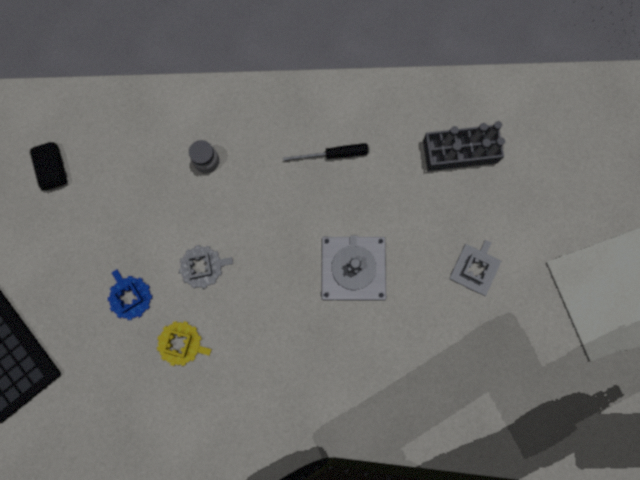

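View pics/scene0.png

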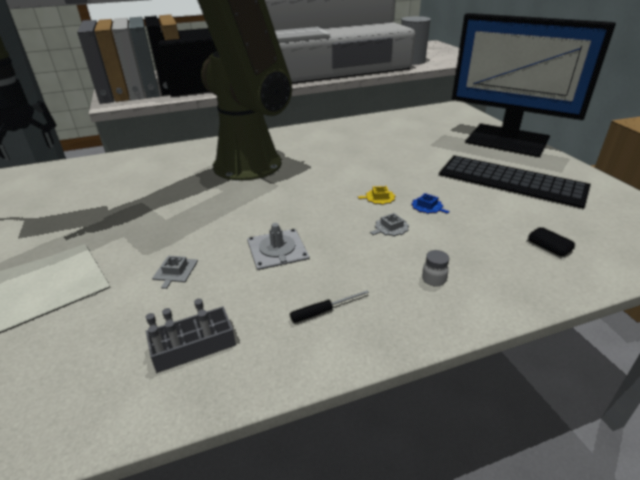

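View pics/wrist0.png

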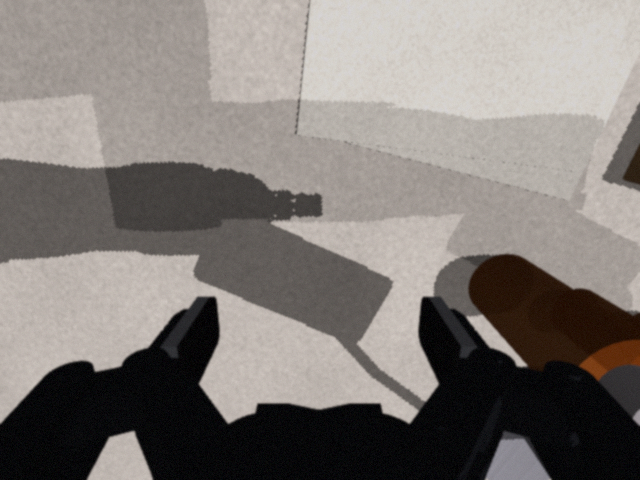

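The top view shows these candidates:
- The square plate is at (475,268), with its tab at (487,243).
- The housing is at (353,268), with its lug at (353,240).
- Three parts look like the disc: grey at (201,267), blue at (130,297) and yellow at (179,343). The grey steel one is the disc, because blue and yellow are excluded.

I'll confirm this in crops.

Run:
```python
from h import *
a=[]
im=cv2.imread('pics/top0.png')
for c in((201,267),(353,268),(475,268)):
    a.append(cv2.resize(im[c[1]-45:c[1]+45,c[0]-45:c[0]+45],(265,265),interpolation=cv2.INTER_CUBIC))
im=cv2.imread('pics/top0.png')
cv2.imwrite('pics/c0.png',np.hstack(a))
f=load('top0')
for n,u,v,z in(('plate',475,268,.015),('ptab',487,243,.004),('hous',353,268,.01),('lug',353,239,.015),('disc',201,267,.015),('dtab',230,261,.004)): print(n,ray(f,u,v,z))
```

```text
plate [ 0.49906792 -0.27466846  0.015     ]
ptab [ 0.55124762 -0.30570354  0.004     ]
hous [ 0.50625207 -0.03016099  0.01      ]
lug [ 0.56495249 -0.0320243   0.015     ]
disc [0.51576681 0.27690268 0.015     ]
dtab [0.52814327 0.22001302 0.004     ]
```

View pics/c0.png

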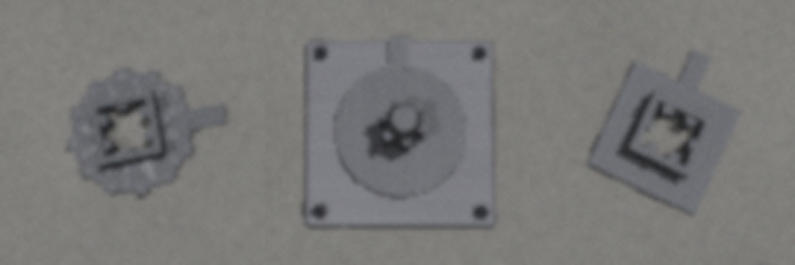

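Run:
```python
from h import *
f=load('top0'); im=f['im'].astype(float)
rb=cv2.GaussianBlur(im[...,0]-im[...,2],(0,0),1.0)
for c in((201,267),(353,268),(475,268),(475,310)):
    p=rb[c[1]-45:c[1]+45,c[0]-45:c[0]+45]; print(c,np.percentile(p,[2,10,50,90]))
m=(rb<6).astype(np.uint8)*255
cv2.imwrite('pics/m0.png',m)
for name,c,zt in(('disc',(201,267),.005),('hous',(353,268),.010),('plate',(475,268),.005)):
    cs,_=cv2.findContours(m,cv2.RETR_EXTERNAL,cv2.CHAIN_APPROX_NONE)
    k=max((k for k in cs if cv2.pointPolygonTest(k,c,True)>-20),key=cv2.contourArea)
    P=np.array([ray(f,u,v,zt)[:2] for u,v in k[:,0]])
    # remove tab by opening
    mm=np.zeros_like(m); cv2.drawContours(mm,[k],-1,255,-1)
    mo=cv2.morphologyEx(cv2.resize(mm,None,fx=4,fy=4),cv2.MORPH_OPEN,cv2.getStructuringElement(cv2.MORPH_ELLIPSE,(49,49)))
    ko=max(cv2.findContours(mo,cv2.RETR_EXTERNAL,cv2.CHAIN_APPROX_NONE)[0],key=cv2.contourArea)
    Q=np.array([ray(f,(u-1.5)/4,(v-1.5)/4,zt)[:2] for u,v in ko[:,0]],np.float32)*1000
    rc=cv2.minAreaRect(Q); ci=cv2.minEnclosingCircle(Q)
    mom=cv2.moments(Q.reshape(-1,1,2)); cen=np.array([mom['m10'],mom['m01']])/mom['m00']
    d=np.linalg.norm(P*1000-cen,axis=1); far=P[d>d.max()-4]*1000
    print(name,'rect',rc,'circ',ci,'cen',cen,'tipdist',d.max(),'tipang',np.degrees(np.arctan2(*(far.mean(0)-cen)[::-1])))
```

```text
(201, 267) [-6.62985953 -5.41298244  4.632314    5.00117744]
(353, 268) [-7.40052722 -7.12593988 -0.4491284   4.85166025]
(475, 268) [-7.02653738 -6.11002726  4.53267895  4.93980228]
(475, 310) [-6.92044651 -2.80231191  4.44965413  4.90612906]
disc rect ((603.0433349609375, 44.860595703125), (1420.7325439453125, 1013.428466796875), 88.10225677490234) circ ((670.3772583007812, 42.62977600097656), 835.2500610351562) cen [619.09930479  41.21889925] tipdist 864.5380114930169 tipang 53.63080369517588
hous rect ((601.9589233398438, 44.7882080078125), (1414.73681640625, 1009.151611328125), 88.10222625732422) circ ((669.0089111328125, 42.56663131713867), 831.7252197265625) cen [617.94725284  41.16173075] tipdist 860.889508621833 tipang 53.63080370412996
plate rect ((603.0433349609375, 44.860595703125), (1420.7325439453125, 1013.428466796875), 88.10225677490234) circ ((670.3772583007812, 42.62977600097656), 835.2500610351562) cen [619.09930479  41.21889925] tipdist 864.5380114930169 tipang 53.63080369517588
```

View pics/m0.png

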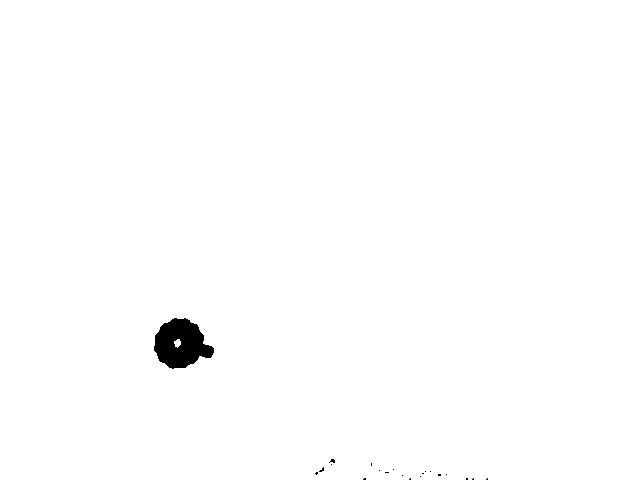

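Red minus blue separates steel from bench cleanly if I set the threshold near −1.

```bash
cat > seg.py <<'E'
from h import *
def seg(fn,items,th=-0.5,op=11,sig=1.0):
    f=load(fn); im=f['im'].astype(np.float32)
    rb=cv2.GaussianBlur(im[...,0]-im[...,2],(0,0),sig)
    m=(cv2.resize(rb,None,fx=4,fy=4,interpolation=cv2.INTER_LINEAR)<th).astype(np.uint8)*255
    cv2.imwrite('pics/m_'+fn+'.png',cv2.resize(m,(640,480)))
    cs,_=cv2.findContours(m,cv2.RETR_EXTERNAL,cv2.CHAIN_APPROX_NONE)
    for name,c,zt in items:
        k=max((k for k in cs if cv2.pointPolygonTest(k,(c[0]*4.,c[1]*4.),True)>-60),key=cv2.contourArea)
        w=lambda k,z:np.array([ray(f,(u-1.5)/4,(v-1.5)/4,z)[:2] for u,v in k[:,0]],np.float32)*1000
        P=w(k,zt)
        mm=np.zeros_like(m); cv2.drawContours(mm,[k],-1,255,-1)
        mo=cv2.morphologyEx(mm,cv2.MORPH_OPEN,cv2.getStructuringElement(cv2.MORPH_ELLIPSE,(4*op+1,4*op+1)))
        ko=max(cv2.findContours(mo,cv2.RETR_EXTERNAL,cv2.CHAIN_APPROX_NONE)[0],key=cv2.contourArea)
        Q=w(ko,zt); rc=cv2.minAreaRect(Q); ci=cv2.minEnclosingCircle(Q)
        mom=cv2.moments(Q.reshape(-1,1,2)); cen=np.array([mom['m10'],mom['m01']])/mom['m00']
        d=np.linalg.norm(P-cen,axis=1); far=P[d>d.max()-6]
        print(name,'rect',np.round(rc[0],1),np.round(rc[1],1),round(rc[2],1),'circ',np.round(ci[0],1),round(ci[1],1),'cen',np.round(cen,1),'tip',round(float(d.max()),1),'ang',round(float(np.degrees(np.arctan2(*(far.mean(0)-cen)[::-1]))),1))
E
python3 - <<'E'
from seg import *
seg('top0',(('disc',(201,267),.005),('hous',(353,268),.010),('plate',(475,268),.005)))
E
```

```text
disc rect [518.6 280.6] [86.  85.6] 54.9 circ [518.9 279.1] 45.4 cen [518.8 280.2] tip 65.7 ang -79.9
hous rect [508.3 -30.7] [130.1 132.5] 88.1 circ [507.2 -30.3] 86.9 cen [507.1 -30.7] tip 89.2 ang -169.2
plate rect [ 500.1 -278.4] [81.5 87.9] 62.0 circ [ 497.9 -277.2] 52.7 cen [ 498.4 -277.3] tip 65.3 ang -28.4
```

View pics/m_top0.png

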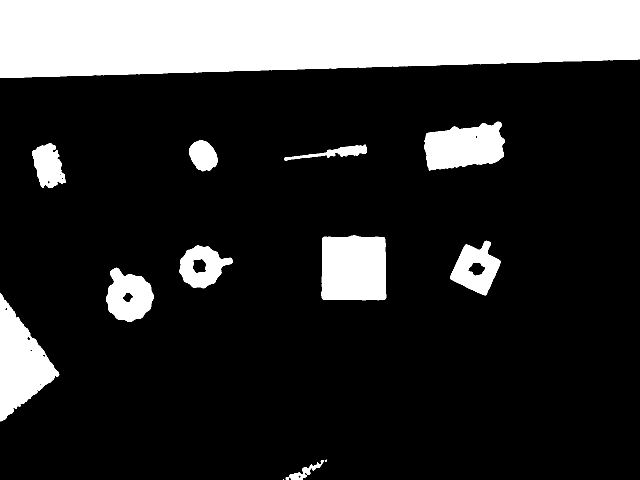

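```bash
cat >> h.py <<'E'
from scipy.spatial.transform import Rotation as Ro
def pose():
    s=r.state(); return np.array(s['position']),Ro.from_rotvec(s['orientation']),s
def rel(xyz,psi):
    """cm / deg to go in tool axes to TCP world xyz (m), tool x at angle psi (deg), pointing down"""
    p,R,s=pose(); c,q=np.cos(np.radians(psi)),np.sin(np.radians(psi))
    T=Ro.from_matrix(np.array([[c,q,0],[q,-c,0],[0,0,-1]]))
    print('delta_pos cm',np.round(R.inv().apply(np.array(xyz)-p)*100,2),'dr',np.round((R.inv()*T).as_rotvec(degrees=True),2))
def st():
    p,R,s=pose(); M=R.as_matrix()
    print('t',round(s['clock'],2),'p',np.round(p*1000,1),'psi',round(np.degrees(np.arctan2(M[1,0],M[0,0])),2),'tilt',np.round(M[:2,2],3),'F',np.round(s['contact_force'],1),'T',np.round(s['ft_torque'],2),'w',round(s['grip_width']*1000,1),'q',np.round(s['qpos'],2))
E
python3 - <<'E'
from h import *
st(); p,R,s=pose(); f=load('wrist0'); print(np.round(f['R']@R.as_matrix(),3), R.inv().apply(-f['R'].T@f['t']-p))
for X in((.498,-.277,.0),(.507,-.03,.06)): print(proj(f,X))
rel((.455,-.075,.30),43)
E
```

```text
t 0.15 p [ 258.1 -541.4  404. ] psi 25.49 tilt [-0.001  0.001] F [-0.7 -0.2  0.1] T [-0.01  0.01 -0.06] w 85.7 q [-1.13  0.31 -0.05  1.21 -0.    1.57]
[[-0.001  1.    -0.   ]
 [-0.955 -0.001 -0.297]
 [-0.297 -0.     0.955]] [ 0.07585563 -0.00084924  0.03018517]
[ 154.67635376 -196.32426136]
[-318.60199469 -567.01097399]
delta_pos cm [ 37.85 -33.62  10.45] dr [-7.000e-02 -1.000e-02 -1.751e+01]
```

Run:
```python
from h import *
rel((.471,-.098,.27),62)
```

```text
delta_pos cm [ 38.3  -30.85  13.44] dr [-7.000e-02 -2.000e-02 -3.651e+01]
```

Request:
apply_moves(plan=[{"delta_pos": [38.3,-30.85,13.4],"dr": [0,0,-36.5],"claw": 8.5},{"delta_pos": [38.3,-30.85,13.4],"dr": [0,0,-36.5],"claw": 8.5},{"delta_pos": [38.3,-30.85,13.4],"dr": [0,0,-36.5],"claw": 8.5},{"delta_pos": [38.3,-30.85,13.4],"dr": [0,0,-36.5],"claw": 8.5},{"delta_pos": [38.3,-30.85,13.4],"dr": [0,0,-36.5],"claw": 8.5},{"delta_pos": [38.3,-30.85,13.4],"dr": [0,0,-36.5],"claw": 8.5},{"delta_pos": [38.3,-30.85,13.4],"dr": [0,0,-36.5],"claw": 8.5},{"delta_pos": [38.3,-30.85,13.4],"dr": [0,0,-36.5],"claw": 8.5},{"delta_pos": [38.3,-30.85,13.4],"dr": [0,0,-36.5],"claw": 8.5},{"delta_pos": [38.3,-30.85,13.4],"dr": [0,0,-36.5],"claw": 8.5}])

```text
clock: 1.4
position: [0.4711, -0.098, 0.2705]
orientation: [-2.692, -1.62, 0.002]
contact_force: [-0.2, -1.2, 0.6]
grip_width: 0.0849
```

Run:
```python
from h import *
st(); f=snap('wrist','w1'); f=load('w1')
print(proj(f,(.507,-.0307,.06)),proj(f,(.507,-.0307,.016)))
u,v=proj(f,(.507,-.0307,.06)).astype(int)
y0=max(0,v-75);crop('w1',u-95,y0,u+95,y0+145,4,'w1c'); print(u-95,y0)
```

```text
t 1.4 p [471.1 -98.  270.5] psi 62.07 tilt [-0.001 -0.   ] F [-0.2 -1.2  0.6] T [-0.04  0.02  0.01] w 84.9 q [-0.21  0.19 -0.53  0.85 -0.    1.85]
[320.37222116 128.20483462] [320.08356908 128.24191539]
225 53
```

View pics/w1c.png

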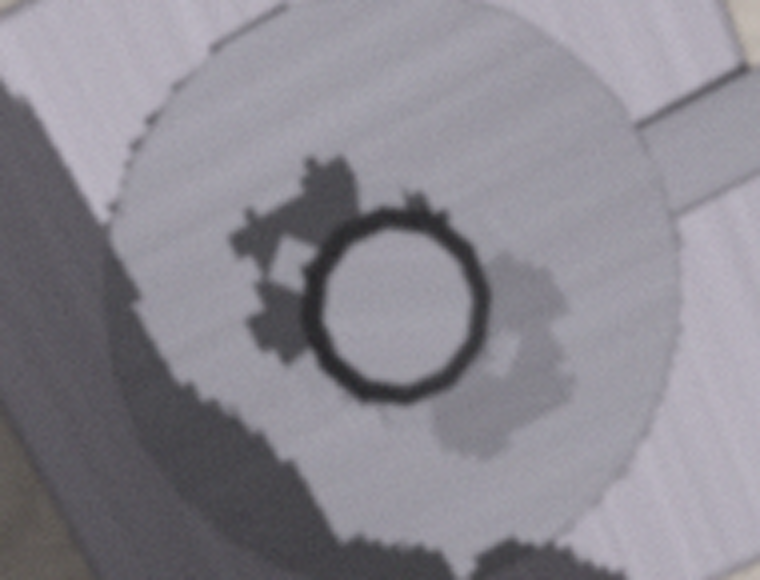

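View pics/w1.png

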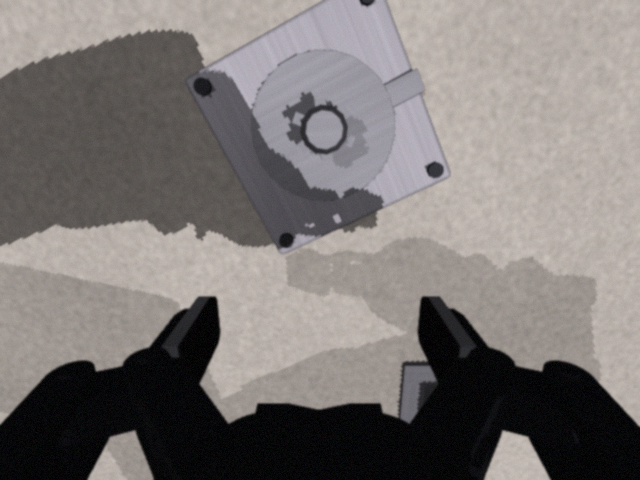

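Run:
```python
from h import *
g=cv2.cvtColor(cv2.imread('pics/w1.png'),cv2.COLOR_BGR2GRAY)[89:169,284:364]
g=cv2.resize(g,None,fx=7.4,fy=7.4,interpolation=cv2.INTER_CUBIC)
g=cv2.createCLAHE(6,(4,4)).apply(g)
cv2.imwrite('pics/w1d.png',g)
f=load('w1'); 
for z in(.076,.06):print(ray(f,324.3,129.2,z))
im=cv2.cvtColor(cv2.imread('pics/w1.png'),cv2.COLOR_BGR2GRAY)
b=cv2.HoughCircles(cv2.resize(im,None,fx=2,fy=2),cv2.HOUGH_GRADIENT,2,50,param1=80,param2=40,minRadius=120,maxRadius=160);
if b is not None:
  for c in b[0][:3]: print(c/2, ray(f,(c[0]-.5)/2,(c[1]-.5)/2,.016))
```

```text
[ 0.50832071 -0.03190184  0.076     ]
[ 0.50851683 -0.03204475  0.06      ]
[286.5 100.5  70.6] [ 0.49640886 -0.00664409  0.016     ]
[ 84.5 422.5  61.3] [ 0.22704505 -0.14401133  0.016     ]
```

View pics/w1d.png

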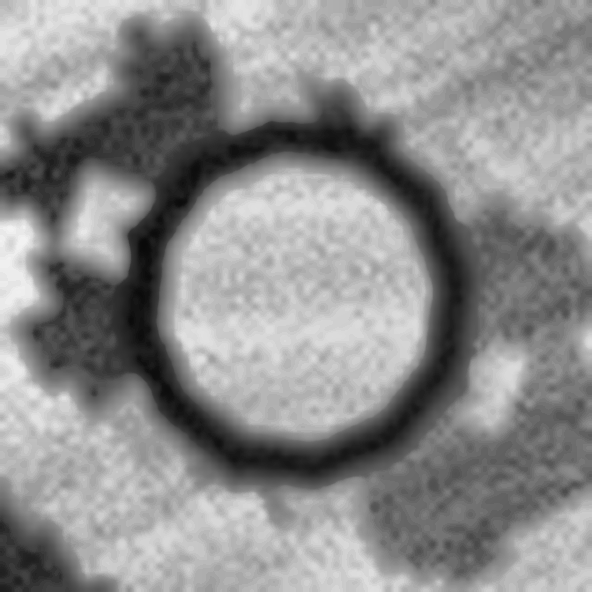

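Run:
```python
from h import *
rel((.4627,-.3444,.26),62)
```

```text
delta_pos cm [-22.06  10.81   1.09] dr [-0.01  0.04 -0.02]
```

Request:
apply_moves(plan=[{"delta_pos": [-22,10.8,1],"dr": [0,0,0],"claw": 8},{"delta_pos": [-22,10.8,1],"dr": [0,0,0],"claw": 8},{"delta_pos": [-22,10.8,1],"dr": [0,0,0],"claw": 8},{"delta_pos": [-22,10.8,1],"dr": [0,0,0],"claw": 8},{"delta_pos": [-22,10.8,1],"dr": [0,0,0],"claw": 8},{"delta_pos": [-22,10.8,1],"dr": [0,0,0],"claw": 8},{"delta_pos": [-22,10.8,1],"dr": [0,0,0],"claw": 8}])

```text
clock: 2.33
position: [0.4627, -0.3428, 0.2609]
orientation: [-2.693, -1.618, 0.0]
contact_force: [0.8, -0.3, 0.4]
grip_width: 0.0802
```

Run:
```python
from seg import *
st(); snap('wrist','w2'); f=load('w2')
print(proj(f,(.4984,-.2773,.026)))
seg('w2',(('plate',proj(f,(.4984,-.2773,.026)),.005),),th=-0.5,op=41,sig=1.5)
crop('w2',220,0,420,250,3,'w2c')
```

```text
t 2.33 p [ 462.7 -342.8  260.9] psi 61.99 tilt [-0.  0.] F [ 0.8 -0.3  0.4] T [ 0.01 -0.02  0.08] w 80.2 q [-0.64  0.37 -0.32  0.89  0.    1.42]
[321.09196388 131.8884382 ]
plate rect [ 499.5 -279.4] [79.7 82.1] 61.9 circ [ 498.4 -278.4] 50.6 cen [ 498.7 -278.7] tip 65.1 ang -28.1
```

View pics/w2c.png

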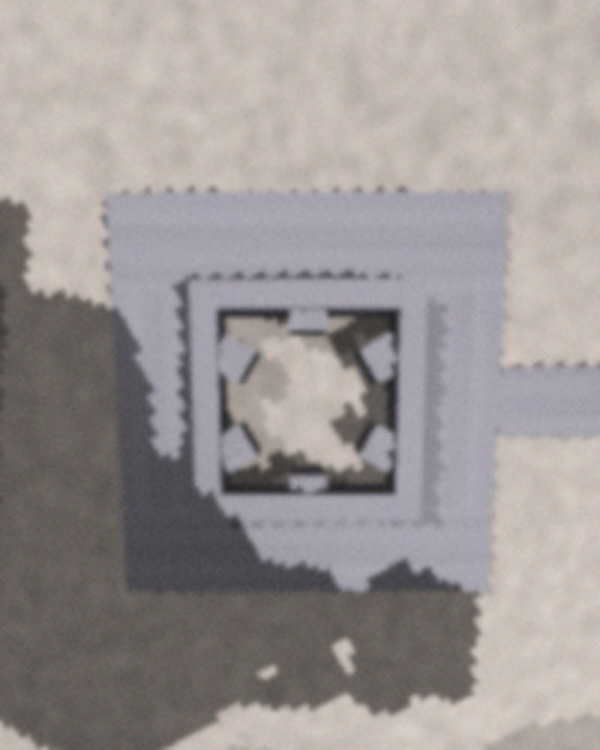

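View pics/m_w2.png

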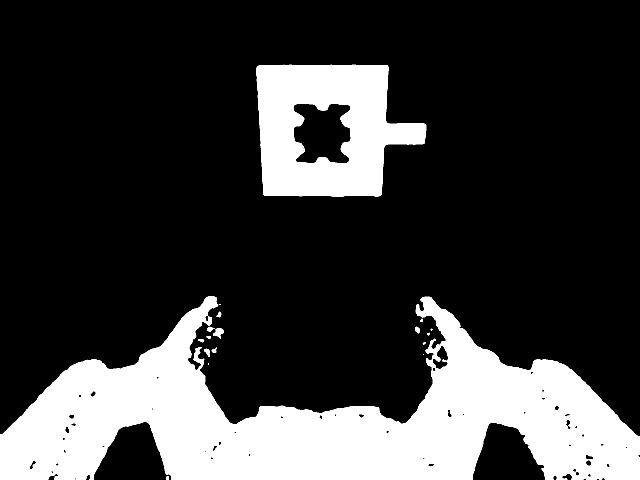

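Run:
```python
from h import *
f=load('w2'); print(ray(f,321.7,133.8,.026))
rel((.4986,-.2788,.22),62);rel((.4986,-.2788,.180),62)
```

```text
[ 0.4982168 -0.2783881  0.026    ]
delta_pos cm [7.3  0.16 4.09] dr [-0.01 -0.01  0.03]
delta_pos cm [7.3  0.17 8.09] dr [-0.01 -0.01  0.03]
```

Request:
apply_moves(plan=[{"delta_pos": [3.6,0.16,2],"dr": [0,0,0],"claw": 7.5},{"delta_pos": [7.3,0.16,4],"dr": [0,0,0],"claw": 7.5},{"delta_pos": [7.3,0.16,5],"dr": [0,0,0],"claw": 7},{"delta_pos": [7.3,0.16,6.5],"dr": [0,0,0],"claw": 7},{"delta_pos": [7.3,0.16,7.6],"dr": [0,0,0],"claw": 6},{"delta_pos": [7.3,0.16,8.1],"dr": [0,0,0],"claw": 6},{"delta_pos": [7.3,0.16,8.1],"dr": [0,0,0],"claw": 6}])

```text
clock: 3.25
position: [0.4985, -0.28, 0.1794]
orientation: [-2.693, -1.616, 0.001]
contact_force: [0.4, -0.5, 0.1]
grip_width: 0.0604
```

Run:
```python
from h import *
st(); snap('wrist','w3'); snap('scene','s3'); crop('s3',100,180,300,330,4,'s3c')
```

```text
t 3.25 p [ 498.5 -280.   179.4] psi 61.94 tilt [-0.001  0.   ] F [ 0.4 -0.5  0.1] T [0.01 0.02 0.01] w 60.4 q [-0.51  0.45 -0.41  0.71 -0.    1.55]
```

View pics/w3.png

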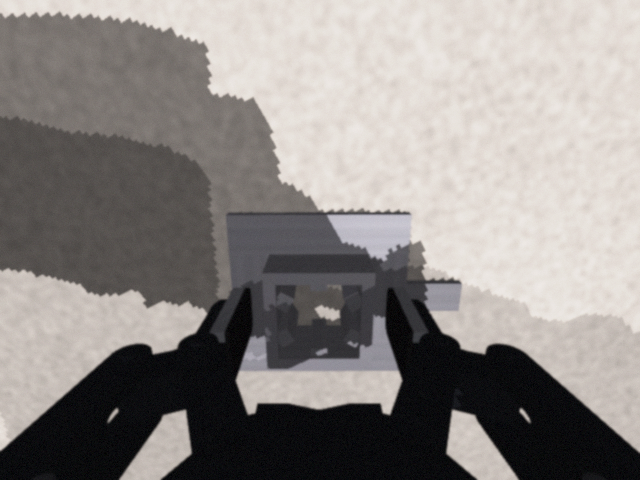

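View pics/s3c.png

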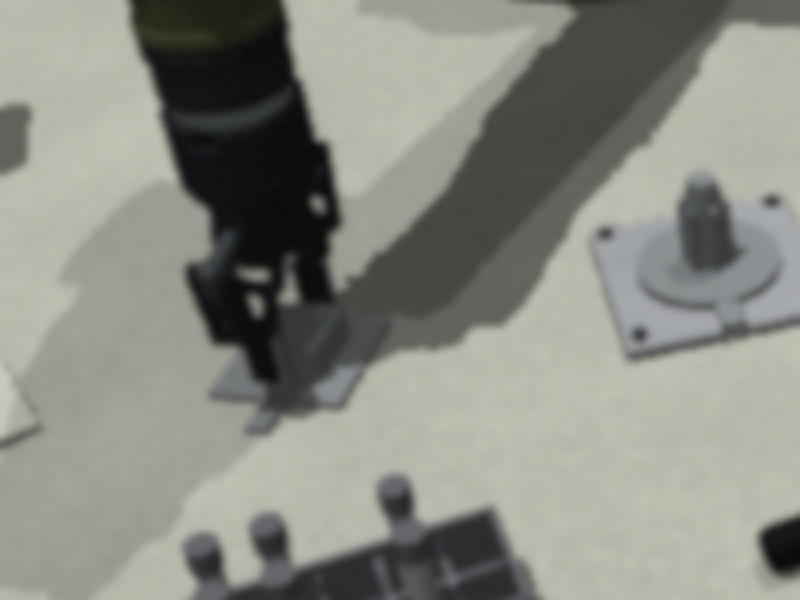

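The fingers straddle the boss at about columns 250–390 in the wrist view. I'll close on it and lift slightly.

Request:
apply_moves(plan=[{"delta_pos": [0,0,0],"dr": [0,0,0],"claw": 3.5},{"delta_pos": [0,0,0],"dr": [0,0,0],"claw": 3.5},{"delta_pos": [0,0,0],"dr": [0,0,0],"claw": 3.5},{"delta_pos": [0,0,0],"dr": [0,0,0],"claw": 3.5},{"delta_pos": [0,0,-2],"dr": [0,0,0],"claw": 3.5},{"delta_pos": [0,0,-6],"dr": [0,0,0],"claw": 3.5},{"delta_pos": [0,0,-11],"dr": [0,0,0],"claw": 3.5},{"delta_pos": [0,0,-11],"dr": [0,0,0],"claw": 3.5}], squeeze=60)

```text
clock: 4.35
position: [0.5004, -0.2804, 0.2935]
orientation: [2.688, 1.615, 0.005]
contact_force: [1.4, -0.5, -3.1]
grip_width: 0.0426
```

Run:
```python
from h import *
st(); f=snap('wrist','w4'); crop('w4',200,180,480,400,2.8,'w4c')
```

```text
t 4.35 p [ 500.4 -280.4  293.5] psi 61.99 tilt [ 0.006 -0.003] F [ 1.4 -0.5 -3.1] T [-0.05 -0.03  0.01] w 42.6 q [-0.51  0.33 -0.29  0.95  0.    1.55]
```

View pics/w4c.png

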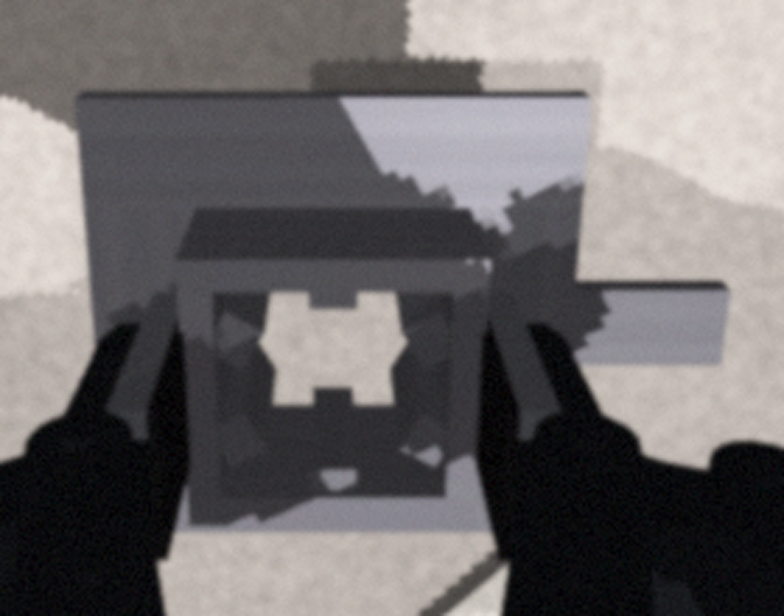

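```bash
cat >> h.py <<'E'
RC=np.array([[0,1,0],[-.955,0,-.297],[-.297,0,.955]]); CT=np.array([.07586,-.00085,.03018])
def toolray(f,u,v,z):
    d=RC.T@np.linalg.inv(f['K'])@np.array([u,v,1.]); return (CT+d*(z-CT[2])/d[2])*1000
E
python3 - <<'E'
from h import *
f=load('w4'); c=lambda x,y:(x/2.8+200,y/2.8+180)
for n,x,y,z in(('bossTL',180,258,.1532),('bossTR',490,258,.1532),('bossBL',188,525,.1532),('flTL',78,95,.1742),('flTR',588,95,.1742),('holeTL',213,292,.1532),('holeBR',447,497,.1532)):
    print(n,np.round(toolray(f,*c(x,y),z),1))
E
```

```text
bossTL [ 22.7 -21.9 153.2]
bossTR [ 22.7  21.1 153.2]
bossBL [-21.3 -22.7 153.2]
flTL [ 40.8 -39.9 174.2]
flTR [ 40.8  38.5 174.2]
holeTL [ 17.6 -17.5 153.2]
holeBR [-16.3  16.5 153.2]
```

Run:
```python
from h import *
rel((.5084,-.0313,.295),164)
```

```text
delta_pos cm [ 22.37 -10.88  -0.42] dr [   0.13    0.16 -102.01]
```

Request:
apply_moves(plan=[{"delta_pos": [2.3,-1.1,0],"dr": [0,0,-10.2],"claw": 3.5},{"delta_pos": [4.6,-2.2,0],"dr": [0,0,-20.4],"claw": 3.5},{"delta_pos": [7,-3.3,0],"dr": [0,0,-30.6],"claw": 3.5},{"delta_pos": [9.2,-4.4,0],"dr": [0,0,-40.8],"claw": 3.5},{"delta_pos": [11.5,-5.5,0],"dr": [0,0,-51],"claw": 3.5},{"delta_pos": [13.8,-6.6,0],"dr": [0,0,-61.2],"claw": 3.5},{"delta_pos": [16.1,-7.7,0],"dr": [0,0,-71.4],"claw": 3.5},{"delta_pos": [18.4,-8.8,0],"dr": [0,0,-81.6],"claw": 3.5},{"delta_pos": [20.5,-9.9,0],"dr": [0,0,-91.8],"claw": 3.5},{"delta_pos": [22.4,-10.9,0],"dr": [0,0,-102],"claw": 3.5}])

```text
clock: 5.65
position: [0.5067, -0.0297, 0.2876]
orientation: [-0.428, -3.109, 0.0]
contact_force: [0.0, 0.4, -2.8]
grip_width: 0.0428
```

Run:
```python
from h import *
st(); rel((.5084,-.0313,.280),-93);rel((.5084,-.0313,.280),279.6)
```

```text
t 5.65 p [506.7 -29.7 287.6] psi 164.34 tilt [-0.004  0.   ] F [ 0.   0.4 -2.8] T [-0.01  0.05 -0.  ] w 42.8 q [-0.06  0.22 -0.45  0.91  0.    0.21]
delta_pos cm [-0.21 -0.11  0.76] dr [   0.16   -0.19 -102.66]
delta_pos cm [-0.21 -0.11  0.76] dr [   0.19   -0.18 -115.26]
```

Request:
apply_moves(plan=[{"delta_pos": [0,0,0],"dr": [0,0,-10.5],"claw": 3.5},{"delta_pos": [0,0,0],"dr": [0,0,-21],"claw": 3.5},{"delta_pos": [0,0,0],"dr": [0,0,-31.5],"claw": 3.5},{"delta_pos": [0,0,0],"dr": [0,0,-42],"claw": 3.5},{"delta_pos": [0,0,0],"dr": [0,0,-52.5],"claw": 3.5},{"delta_pos": [0,0,0],"dr": [0,0,-63],"claw": 3.5},{"delta_pos": [0,0,0],"dr": [0,0,-73.5],"claw": 3.5},{"delta_pos": [0,0,0],"dr": [0,0,-84],"claw": 3.5},{"delta_pos": [0,0,0],"dr": [0,0,-94.5],"claw": 3.5},{"delta_pos": [0,0,0],"dr": [0,0,-105],"claw": 3.5}])

```text
clock: 6.9
position: [0.5067, -0.0306, 0.2875]
orientation: [2.207, -2.232, -0.005]
contact_force: [-0.4, 0.7, -2.8]
grip_width: 0.0429
```

Run:
```python
from h import *
st(); rel((.5084,-.0313,.275),279.6); snap('wrist','w5'); snap('top','t5'); crop('w5',160,180,480,400,2.5,'w5c')
```

```text
t 6.9 p [506.7 -30.6 287.5] psi -90.67 tilt [-0.004  0.   ] F [-0.4  0.7 -2.8] T [ 0.05 -0.03 -0.01] w 42.9 q [-0.06  0.22 -0.45  0.91  0.   -1.62]
delta_pos cm [ 0.07 -0.18  1.25] dr [  0.22   0.03 -10.27]
```

View pics/w5c.png

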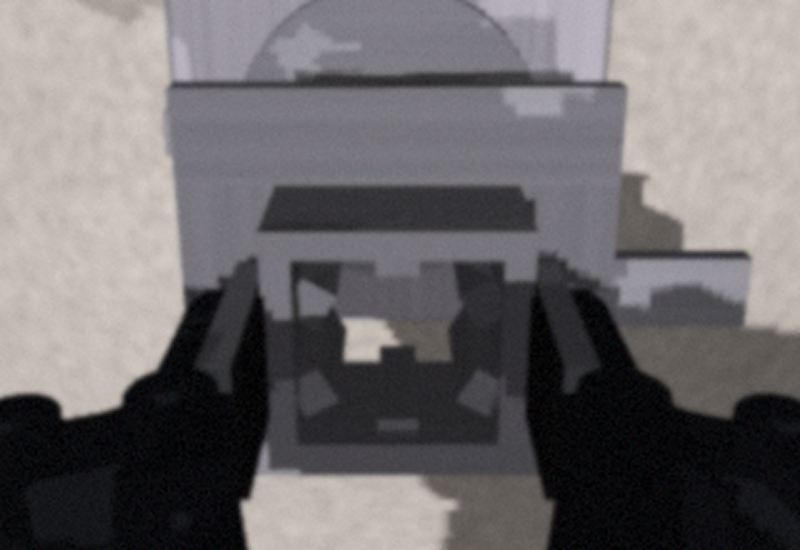

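Request:
apply_moves(plan=[{"delta_pos": [0.07,-0.18,0.5],"dr": [0.2,0,-10.3],"claw": 3.5},{"delta_pos": [0.07,-0.18,1.2],"dr": [0.2,0,-10.3],"claw": 3.5},{"delta_pos": [0.07,-0.18,2],"dr": [0.2,0,-10.3],"claw": 3.5},{"delta_pos": [0.07,-0.18,2.6],"dr": [0.2,0,-10.3],"claw": 3.5},{"delta_pos": [0.07,-0.18,2.9],"dr": [0.2,0,-10.3],"claw": 3.5},{"delta_pos": [0.07,-0.18,3.2],"dr": [0.2,0,-10.3],"claw": 3.5},{"delta_pos": [0.07,-0.18,3.5],"dr": [0.2,0,-10.3],"claw": 3.5},{"delta_pos": [0.07,-0.18,3.5],"dr": [0.2,0,-10.3],"claw": 3.5}])

```text
clock: 8.0
position: [0.5096, -0.0314, 0.2546]
orientation: [-2.392, 2.033, -0.004]
contact_force: [0.6, -0.1, -1.5]
grip_width: 0.0427
```

Run:
```python
from h import *
st(); snap('wrist','w6'); snap('scene','s6'); crop('s6',200,170,360,290,5,'s6c'); crop('w6',160,180,480,400,2.5,'w6c')
```

```text
t 8.0 p [509.6 -31.4 254.6] psi -80.72 tilt [0.003 0.   ] F [ 0.6 -0.1 -1.5] T [-0.02  0.01  0.01] w 42.7 q [-0.06  0.26 -0.48  0.82  0.   -1.79]
```

View pics/s6c.png

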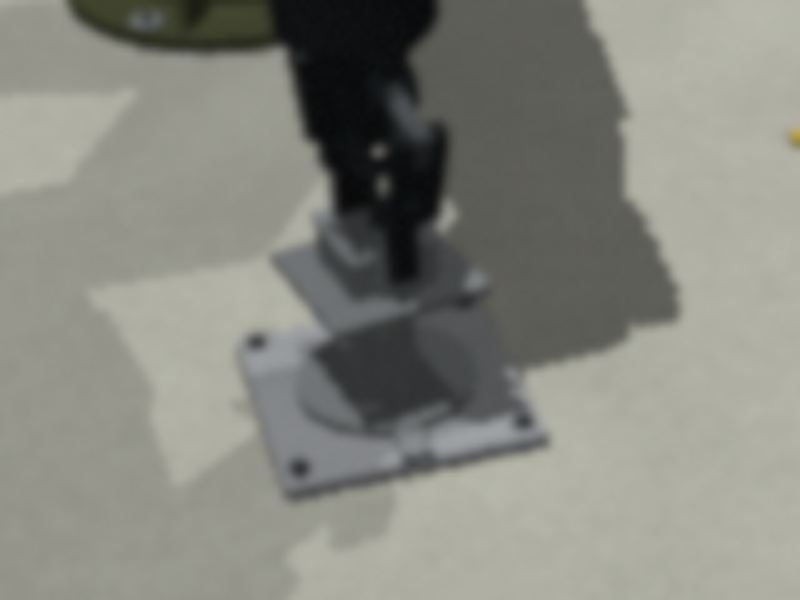

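View pics/w6c.png

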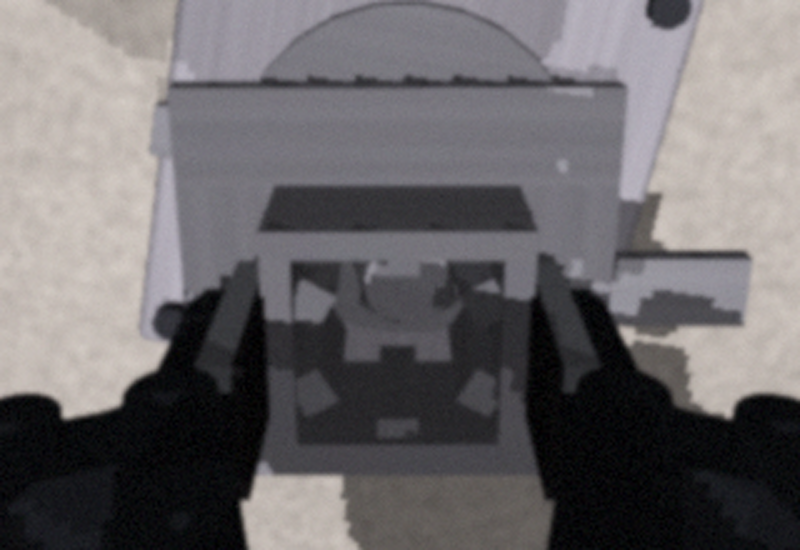

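Run:
```python
from h import *
f=load('w6'); c=lambda x,y:(x/2.5+160,y/2.5+180)
im=cv2.createCLAHE(4,(2,2)).apply(cv2.cvtColor(cv2.imread('pics/w6.png'),cv2.COLOR_BGR2GRAY)[270:370,260:380])
cv2.imwrite('pics/w6d.png',cv2.resize(im,None,fx=6,fy=6,interpolation=cv2.INTER_CUBIC))
for n,x,y,z in(('hubtopL',367,287,.1786),('hubtopR',460,287,.1786),('bossL',258,231,.1532),('bossR',537,231,.1532),('holeL',291,262,.1532),('holeR',505,262,.1532),('tooth gapL',375,345,.1792),('gapR',417,345,.1792)): print(n,np.round(toolray(f,*c(x,y),z),1))
```

```text
hubtopL [  0.   -6.4 178.6]
hubtopR [  0.   11.3 178.6]
bossL [ 22.6 -22.3 153.2]
bossR [ 22.6  21.  153.2]
holeL [ 17.3 -17.4 153.2]
holeR [ 17.3  16.2 153.2]
tooth gapL [-12.9  -5.  179.2]
gapR [-12.9   3.2 179.2]
```

View pics/w6d.png

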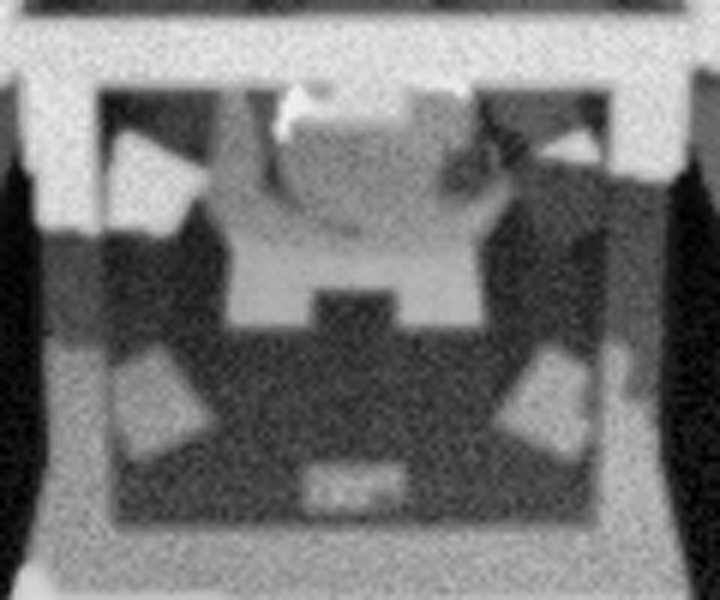

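Run:
```python
from h import *
f=load('w6')
for u,v in((306,290),(321.7,305.8)): print(np.round(toolray(f,u,v,.1786),1))
st(); snap('wrist','w7'); st(); snap('wrist','w8'); st()
```

```text
[  2.6  -6.8 178.6]
[ -5.9   0.7 178.6]
t 8.1 p [509.7 -31.4 254.8] psi -80.72 tilt [0.004 0.   ] F [ 0.3 -0.4 -2.7] T [ 0.07 -0.02  0.01] w 42.3 q [-0.06  0.26 -0.48  0.82  0.   -1.79]
t 8.15 p [509.7 -31.4 254.8] psi -80.72 tilt [0.004 0.   ] F [-0.5 -0.3 -1.3] T [0.03 0.02 0.04] w 42.7 q [-0.06  0.26 -0.48  0.82  0.   -1.79]
t 8.2 p [509.7 -31.4 254.9] psi -80.72 tilt [0.004 0.   ] F [ 0.3  0.2 -2.3] T [-0.02  0.03 -0.04] w 42.7 q [-0.06  0.26 -0.48  0.82  0.   -1.79]
```

Request:
apply_moves(plan=[{"delta_pos": [-0.02,0.2,0],"dr": [-0.2,0,0],"claw": 3.5},{"delta_pos": [-0.02,0.2,0.2],"dr": [-0.2,0,0],"claw": 3.5},{"delta_pos": [-0.02,0.2,0.4],"dr": [-0.2,0,0],"claw": 3.5},{"delta_pos": [-0.02,0.2,0.6],"dr": [-0.2,0,0],"claw": 3.5},{"delta_pos": [-0.02,0.2,0.8],"dr": [-0.2,0,0],"claw": 3.5},{"delta_pos": [-0.02,0.2,0.95],"dr": [-0.2,0,0],"claw": 3.5},{"delta_pos": [-0.02,0.2,0.95],"dr": [-0.2,0,0],"claw": 3.5}])

```text
clock: 9.07
position: [0.5076, -0.0315, 0.245]
orientation: [2.394, -2.034, -0.0]
contact_force: [0.2, -0.1, -2.4]
grip_width: 0.0429
```

Run:
```python
from h import *
st(); snap('wrist','w9'); snap('scene','s9');st()
im=cv2.createCLAHE(4,(2,2)).apply(cv2.cvtColor(cv2.imread('pics/w9.png'),cv2.COLOR_BGR2GRAY)[270:370,260:380])
cv2.imwrite('pics/w9d.png',cv2.resize(im,None,fx=6,fy=6,interpolation=cv2.INTER_CUBIC))
```

```text
t 9.07 p [507.6 -31.5 245. ] psi -80.72 tilt [-0. -0.] F [ 0.2 -0.1 -2.4] T [ 0.03 -0.    0.01] w 42.9 q [-0.06  0.27 -0.5   0.8  -0.   -1.79]
t 9.18 p [507.7 -31.5 245.2] psi -80.72 tilt [ 0. -0.] F [ 0.4  0.7 -1.9] T [ 0.04 -0.05 -0.01] w 42.9 q [-0.06  0.27 -0.5   0.81 -0.   -1.79]
```

View pics/w9d.png

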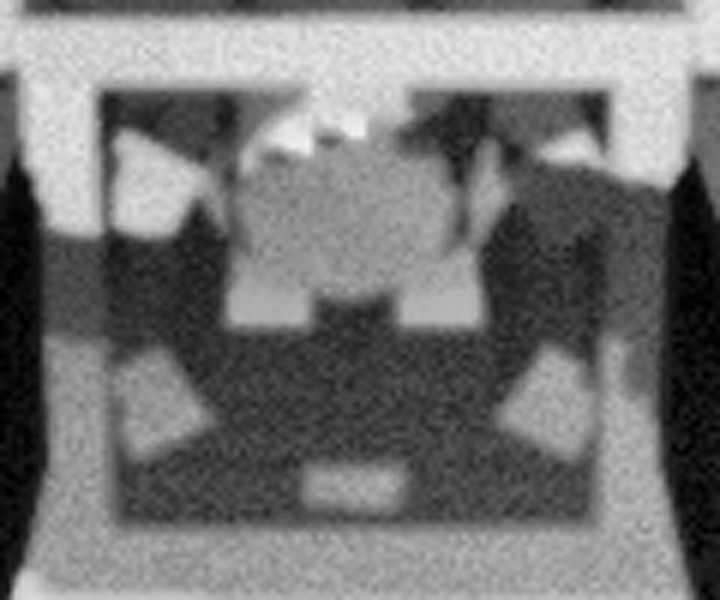

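Run:
```python
from h import *
f=load('w9')
for u,v in((318,319.2),(299.7,305),(335.8,305)): print(np.round(toolray(f,u,v,.169),1))
```

```text
[ -7.4  -1.1 169. ]
[ -0.2  -9.3 169. ]
[ -0.2   7.  169. ]
```

Request:
apply_moves(plan=[{"delta_pos": [0.04,-0.04,0.1],"dr": [0,0,0],"claw": 3.5},{"delta_pos": [0.04,-0.04,0.2],"dr": [0,0,0],"claw": 3.5},{"delta_pos": [0.04,-0.04,0.3],"dr": [0,0,0],"claw": 3.5},{"delta_pos": [0.04,-0.04,0.4],"dr": [0,0,0],"claw": 3.5},{"delta_pos": [0.04,-0.04,0.5],"dr": [0,0,0],"claw": 3.5},{"delta_pos": [0.04,-0.04,0.55],"dr": [0,0,0],"claw": 3.5},{"delta_pos": [0.04,-0.04,0.6],"dr": [0,0,0],"claw": 3.5},{"delta_pos": [0.04,-0.04,0.6],"dr": [0,0,0],"claw": 3.5}])

```text
clock: 10.18
position: [0.5081, -0.0318, 0.2392]
orientation: [2.394, -2.034, 0.0]
contact_force: [0.7, 0.2, -2.8]
grip_width: 0.0424
```

Run:
```python
from h import *
st(); snap('wrist','w10');st()
```

```text
t 10.18 p [508.1 -31.8 239.2] psi -80.72 tilt [ 0. -0.] F [ 0.7  0.2 -2.8] T [-0.03 -0.01 -0.01] w 42.4 q [-0.06  0.28 -0.5   0.79 -0.   -1.8 ]
t 10.22 p [508.1 -31.8 239.2] psi -80.72 tilt [ 0. -0.] F [ 0.1  0.7 -2.3] T [-0.02 -0.09 -0.02] w 42.8 q [-0.06  0.28 -0.5   0.79 -0.   -1.8 ]
```

Request:
apply_moves(plan=[{"delta_pos": [0,0,0.04],"dr": [0,0,0],"claw": 3.5},{"delta_pos": [0,0,0.08],"dr": [0,0,0],"claw": 3.5},{"delta_pos": [0,0,0.12],"dr": [0,0,0],"claw": 3.5},{"delta_pos": [0,0,0.12],"dr": [0,0,0],"claw": 3.5}])

```text
clock: 10.72
position: [0.5081, -0.0318, 0.238]
orientation: [2.394, -2.034, 0.0]
contact_force: [-0.8, -0.3, -3.0]
grip_width: 0.0425
```

Run:
```python
from h import *
st()
```

```text
t 10.72 p [508.1 -31.8 238. ] psi -80.72 tilt [-0. -0.] F [-0.8 -0.3 -3. ] T [0.02 0.05 0.03] w 42.5 q [-0.06  0.28 -0.5   0.79 -0.   -1.8 ]
```

Request:
apply_moves(plan=[{"delta_pos": [0,0,0.05],"dr": [0,0,0],"claw": 3.5},{"delta_pos": [0,0,0.1],"dr": [0,0,0],"claw": 3.5},{"delta_pos": [0,0,0.15],"dr": [0,0,0],"claw": 3.5},{"delta_pos": [0,0,0.15],"dr": [0,0,0],"claw": 3.5}])

```text
clock: 11.22
position: [0.5081, -0.0318, 0.2365]
orientation: [2.394, -2.034, 0.0]
contact_force: [-0.6, 0.4, -1.7]
grip_width: 0.0427
```

Run:
```python
from h import *
st()
```

```text
t 11.22 p [508.1 -31.8 236.5] psi -80.72 tilt [-0. -0.] F [-0.6  0.4 -1.7] T [-0.03 -0.   -0.02] w 42.7 q [-0.06  0.28 -0.51  0.79 -0.   -1.8 ]
```

Request:
apply_moves(plan=[{"delta_pos": [0,0,0.07],"dr": [0,0,0],"claw": 3.5},{"delta_pos": [0,0,0.14],"dr": [0,0,0],"claw": 3.5},{"delta_pos": [0,0,0.21],"dr": [0,0,0],"claw": 3.5},{"delta_pos": [0,0,0.28],"dr": [0,0,0],"claw": 3.5},{"delta_pos": [0,0,0.28],"dr": [0,0,0],"claw": 3.5}])

```text
clock: 11.85
position: [0.5081, -0.0318, 0.2336]
orientation: [2.394, -2.034, 0.0]
contact_force: [0.4, -0.3, -2.3]
grip_width: 0.0429
```

Run:
```python
from h import *
st(); snap('scene','s11'); crop('s11',200,170,360,290,5,'s11c')
```

```text
t 11.85 p [508.1 -31.8 233.6] psi -80.72 tilt [-0. -0.] F [ 0.4 -0.3 -2.3] T [ 0.01  0.   -0.05] w 42.9 q [-0.06  0.28 -0.51  0.78 -0.   -1.8 ]
```

View pics/s11c.png

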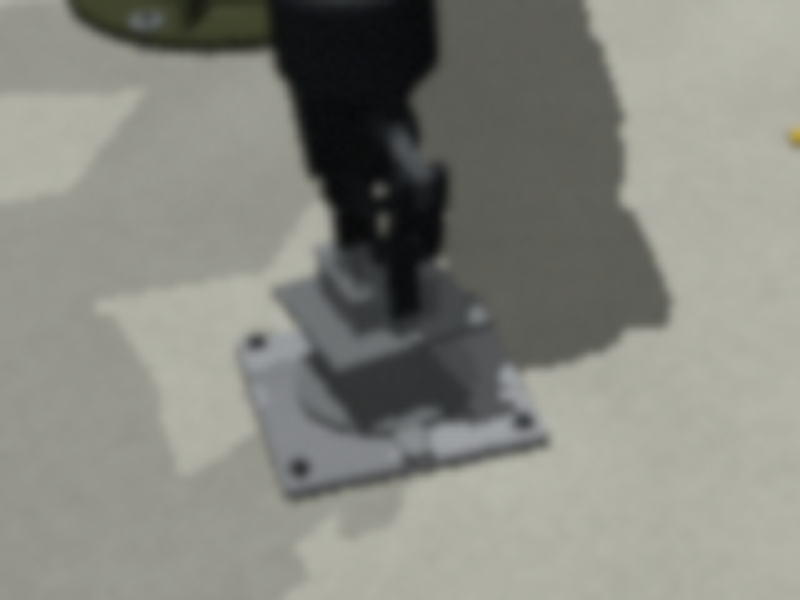

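Request:
apply_moves(plan=[{"delta_pos": [0,0,0.15],"dr": [0,0,0],"claw": 3.5},{"delta_pos": [0,0,0.3],"dr": [0,0,0],"claw": 3.5},{"delta_pos": [0,0,0.45],"dr": [0,0,0],"claw": 3.5},{"delta_pos": [0,0,0.6],"dr": [0,0,0],"claw": 3.5},{"delta_pos": [0,0,0.75],"dr": [0,0,0],"claw": 3.5},{"delta_pos": [0,0,0.9],"dr": [0,0,0],"claw": 3.5}])

```text
clock: 12.65
position: [0.5081, -0.0319, 0.2246]
orientation: [2.394, -2.034, 0.0]
contact_force: [0.1, -1.2, -1.3]
grip_width: 0.0428
```

Run:
```python
from h import *
st()
```

```text
t 12.65 p [508.1 -31.9 224.6] psi -80.72 tilt [ 0. -0.] F [ 0.1 -1.2 -1.3] T [ 0.04 -0.01  0.01] w 42.8 q [-0.06  0.29 -0.52  0.76 -0.   -1.8 ]
```

Request:
apply_moves(plan=[{"delta_pos": [0,0,0.27],"dr": [0,0,0],"claw": 3.5},{"delta_pos": [0,0,0.54],"dr": [0,0,0],"claw": 3.5},{"delta_pos": [0,0,0.81],"dr": [0,0,0],"claw": 3.5},{"delta_pos": [0,0,1.08],"dr": [0,0,0],"claw": 3.5},{"delta_pos": [0,0,1.35],"dr": [0,0,0],"claw": 3.5},{"delta_pos": [0,0,1.62],"dr": [0,0,0],"claw": 3.5},{"delta_pos": [0,0,1.89],"dr": [0,0,0],"claw": 3.5},{"delta_pos": [0,0,2.16],"dr": [0,0,0],"claw": 3.5},{"delta_pos": [0,0,2.4],"dr": [0,0,0],"claw": 3.5},{"delta_pos": [0,0,2.55],"dr": [0,0,0],"claw": 3.5}])

```text
clock: 13.9
position: [0.5081, -0.0318, 0.199]
orientation: [2.394, -2.034, 0.0]
contact_force: [-0.3, 0.4, -1.5]
grip_width: 0.0428
```

Run:
```python
from h import *
st()
```

```text
t 13.9 p [508.1 -31.8 199. ] psi -80.72 tilt [-0. -0.] F [-0.3  0.4 -1.5] T [ 0.02 -0.01 -0.  ] w 42.8 q [-0.06  0.33 -0.54  0.7  -0.   -1.8 ]
```

Now about 3 mm above the seat. I'll finish in gentle steps.

Request:
apply_moves(plan=[{"delta_pos": [0,0,0.06],"dr": [0,0,0],"claw": 3.5},{"delta_pos": [0,0,0.12],"dr": [0,0,0],"claw": 3.5},{"delta_pos": [0,0,0.18],"dr": [0,0,0],"claw": 3.5},{"delta_pos": [0,0,0.24],"dr": [0,0,0],"claw": 3.5},{"delta_pos": [0,0,0.29],"dr": [0,0,0],"claw": 3.5},{"delta_pos": [0,0,0.29],"dr": [0,0,0],"claw": 3.5}])

```text
clock: 14.65
position: [0.5081, -0.0318, 0.1965]
orientation: [2.394, -2.034, 0.0]
contact_force: [-1.6, 0.1, 0.5]
grip_width: 0.0427
```

Run:
```python
from h import *
st()
```

```text
t 14.65 p [508.1 -31.8 196.5] psi -80.72 tilt [ 0. -0.] F [-1.6  0.1  0.5] T [ 0.    0.33 -0.05] w 42.7 q [-0.06  0.33 -0.55  0.69 -0.   -1.8 ]
```

Request:
apply_moves(plan=[{"delta_pos": [0,0,0.02],"dr": [0,0,0],"claw": 3.5},{"delta_pos": [0,0,0.04],"dr": [0,0,0],"claw": 3.5},{"delta_pos": [0,0,0.04],"dr": [0,0,0],"claw": 3.5}])

```text
clock: 15.02
position: [0.5081, -0.0318, 0.1965]
orientation: [2.394, -2.034, 0.001]
contact_force: [-2.2, 0.5, 6.6]
grip_width: 0.0425
```

Run:
```python
from h import *
st()
```

```text
t 15.03 p [508.1 -31.8 196.5] psi -80.72 tilt [ 0. -0.] F [-2.2  0.5  6.6] T [0.07 0.81 0.  ] w 42.5 q [-0.06  0.33 -0.55  0.69 -0.   -1.8 ]
```

Request:
apply_moves(plan=[{"delta_pos": [0,0,0],"dr": [0,0,0],"claw": 4.6},{"delta_pos": [0,0,0],"dr": [0,0,0],"claw": 5.2},{"delta_pos": [0,0,0],"dr": [0,0,0],"claw": 6},{"delta_pos": [0,0,0],"dr": [0,0,0],"claw": 6}])

```text
clock: 15.52
position: [0.5081, -0.0318, 0.1958]
orientation: [2.394, -2.034, 0.0]
contact_force: [-0.2, 0.4, 0.2]
grip_width: 0.0602
```

Run:
```python
from h import *
st(); snap('wrist','w12'); snap('scene','s12'); crop('s12',200,170,360,290,5,'s12c'); crop('w12',160,180,480,400,2.5,'w12c')
```

```text
t 15.53 p [508.1 -31.8 195.8] psi -80.72 tilt [-0. -0.] F [-0.2  0.4  0.2] T [-0.01 -0.01 -0.04] w 60.2 q [-0.06  0.33 -0.55  0.69 -0.   -1.8 ]
```

View pics/s12c.png

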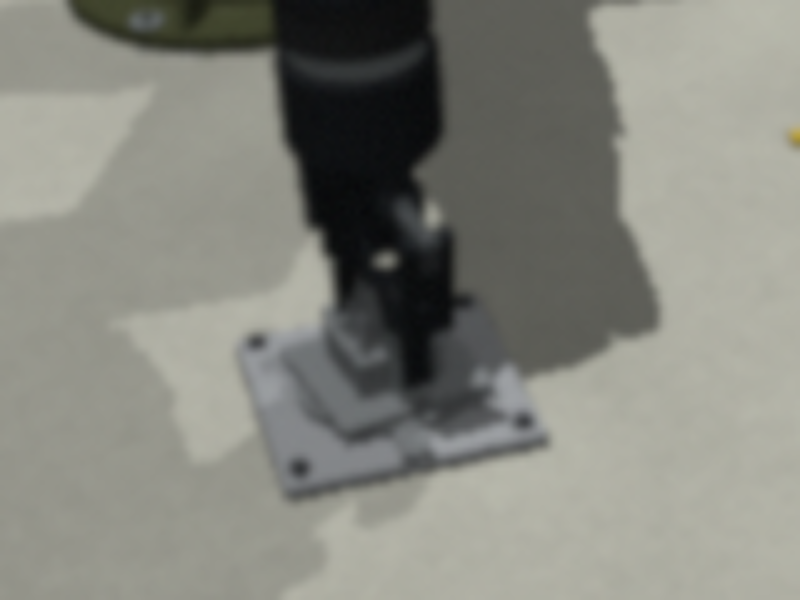

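View pics/w12c.png

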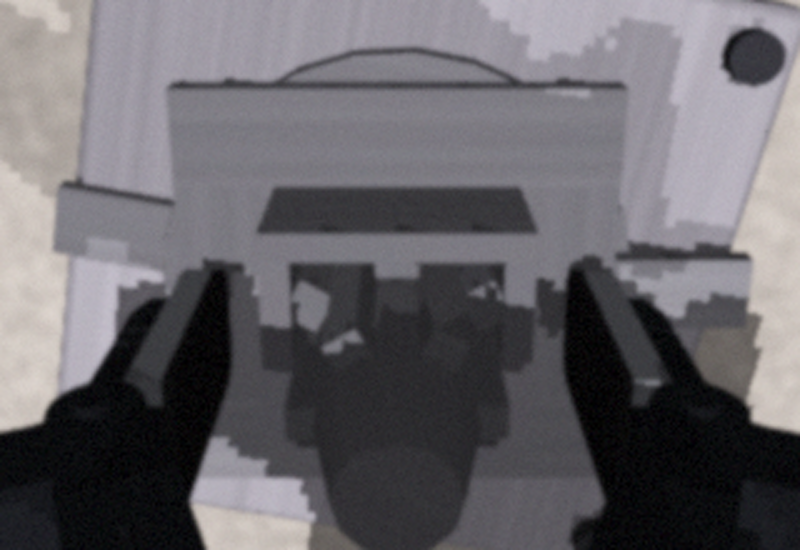

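Request:
apply_moves(plan=[{"delta_pos": [0,0,-2],"dr": [0,0,0],"claw": 6.5},{"delta_pos": [0,0,-6],"dr": [0,0,0],"claw": 7.5},{"delta_pos": [0,0,-10],"dr": [0,0,0],"claw": 8},{"delta_pos": [-7.6,0,-10],"dr": [0,0,0],"claw": 8},{"delta_pos": [-7.6,0,-10],"dr": [0,0,0],"claw": 8},{"delta_pos": [-7.6,0,-10],"dr": [0,0,0],"claw": 8}])

```text
clock: 16.38
position: [0.4956, 0.0438, 0.2957]
orientation: [2.396, -2.031, 0.0]
contact_force: [-0.4, -0.8, -0.4]
grip_width: 0.0799
```

Run:
```python
from seg import *
st(); snap('wrist','w13'); snap('scene','s13'); crop('s13',200,170,360,290,5,'s13c'); f=load('w13')
print(proj(f,(.508,-.032,.021)))
u,v=proj(f,(.508,-.032,.042)).astype(int)
crop('w13',u-120,max(0,v-90),u+120,max(0,v-90)+180,3.3,'w13c'); print(u-120,max(0,v-90))
```

```text
t 16.38 p [495.6  43.8 295.7] psi -80.59 tilt [-0.    -0.001] F [-0.4 -0.8 -0.4] T [-0.07  0.    0.06] w 79.9 q [ 0.09  0.2  -0.46  0.91 -0.   -1.65]
[318.26084941 126.34282721]
198 36
```

View pics/w13c.png

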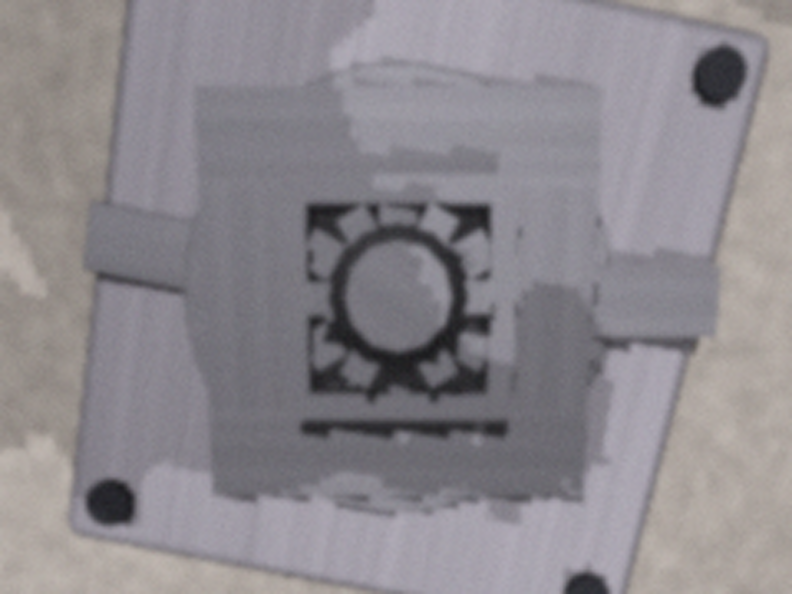

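View pics/s13c.png

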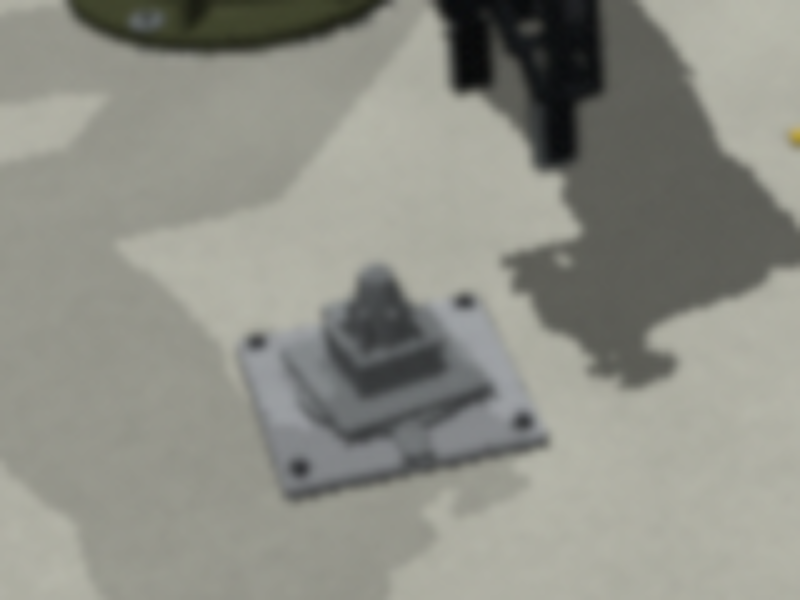

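The plate is home. In the wrist crop the teeth interleave with the keys, the tab points away from the lug, and the flange is flat on the seat. Next I'll look at the grey disc.

Run:
```python
from h import *
f=load('w13'); print(ray(f,318.9,124.8,.076))
rel((.5936,.2932,.26),190)
```

```text
[ 0.50775186 -0.03234974  0.076     ]
delta_pos cm [-23.15 -13.69   3.52] dr [-1.000e-02 -7.000e-02  8.928e+01]
```

Request:
apply_moves(plan=[{"delta_pos": [-2.4,-1.4,0],"dr": [0,0,10],"claw": 8},{"delta_pos": [-5,-3,0],"dr": [0,0,20],"claw": 8},{"delta_pos": [-7.8,-4.6,0],"dr": [0,0,30],"claw": 8},{"delta_pos": [-10.6,-6.2,0],"dr": [0,0,40],"claw": 8},{"delta_pos": [-13.4,-7.9,0],"dr": [0,0,50],"claw": 8},{"delta_pos": [-16.2,-9.6,1],"dr": [0,0,60],"claw": 8},{"delta_pos": [-19,-11.2,2],"dr": [0,0,70],"claw": 8},{"delta_pos": [-21.6,-12.8,3],"dr": [0,0,80],"claw": 8},{"delta_pos": [-23.15,-13.7,3.5],"dr": [0,0,89.3],"claw": 8},{"delta_pos": [-23.15,-13.7,3.5],"dr": [0,0,89.3],"claw": 8}])

```text
clock: 17.73
position: [0.5943, 0.2934, 0.2595]
orientation: [0.276, -3.128, 0.002]
contact_force: [-0.1, -0.1, -1.0]
grip_width: 0.0796
```

Run:
```python
from seg import *
snap('wrist','w14');st(); snap('wrist','w15');st(); f=load('w15')
c=proj(f,(.5188,.280,.026)); print(c)
seg('w15',(('disc',c,.005),),th=-0.5,op=41,sig=1.5)
x0=int(c[0])-110;y0=max(0,int(c[1])-110)
crop('w15',x0,y0,x0+220,y0+220,2.7,'w15c'); print(x0,y0)
```

```text
t 17.77 p [594.  292.8 259.9] psi -169.87 tilt [-0.001 -0.001] F [-1.1 -0.6 -0.1] T [0.06 0.03 0.04] w 79.9 q [ 0.46  0.51 -0.09  0.97 -0.    0.28]
t 17.82 p [593.9 292.5 260.3] psi -169.91 tilt [-0.001 -0.001] F [-0.5 -0.2 -0.3] T [-0.   -0.02  0.02] w 79.8 q [ 0.46  0.51 -0.09  0.97 -0.    0.28]
[318.86957025 128.64731252]
disc rect [519.5 280.2] [82.7 83. ] 52.4 circ [520.  279.6] 42.9 cen [519.6 280.1] tip 65.4 ang -79.9
208 18
```

View pics/w15c.png

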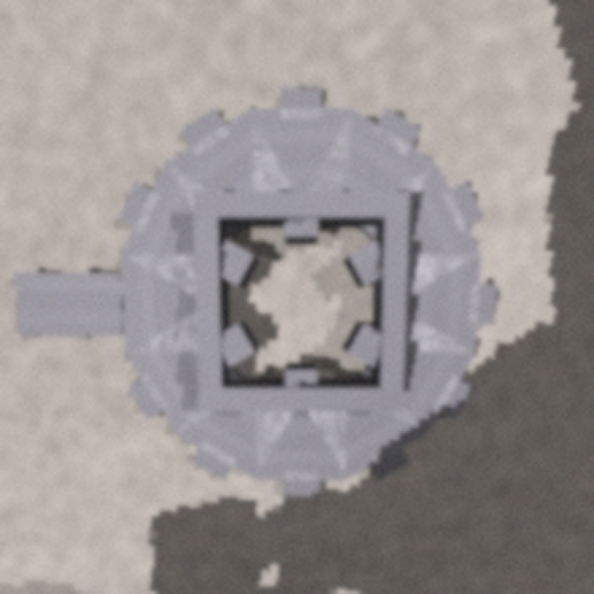

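View pics/m_w15.png

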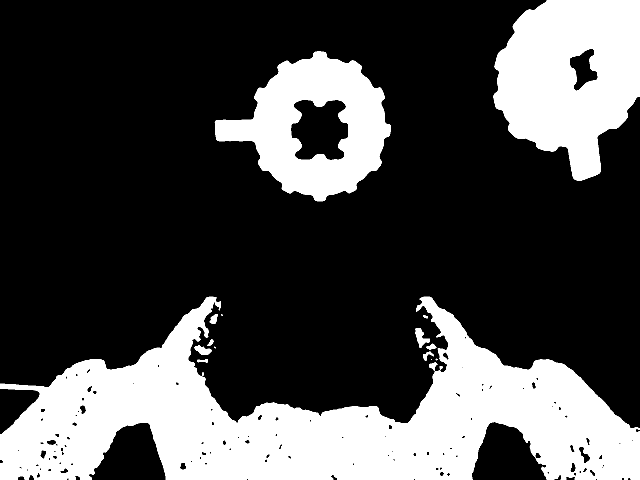

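Run:
```python
from h import *
rel((.5196,.2801,.180),190)
```

```text
delta_pos cm [7.52 0.09 8.04] dr [-0.06 -0.06  0.09]
```

Request:
apply_moves(plan=[{"delta_pos": [3.7,0.1,1.5],"dr": [0,0,0],"claw": 7.5},{"delta_pos": [7.4,0.1,3.5],"dr": [0,0,0],"claw": 7.5},{"delta_pos": [7.5,0.1,5],"dr": [0,0,0],"claw": 7},{"delta_pos": [7.5,0.1,6.5],"dr": [0,0,0],"claw": 7},{"delta_pos": [7.5,0.1,7.6],"dr": [0,0,0],"claw": 6},{"delta_pos": [7.5,0.1,8],"dr": [0,0,0],"claw": 6},{"delta_pos": [7.5,0.1,8],"dr": [0,0,0],"claw": 6}])

```text
clock: 18.7
position: [0.5201, 0.2817, 0.1806]
orientation: [0.273, -3.13, 0.001]
contact_force: [-0.2, -0.6, 0.3]
grip_width: 0.0602
```

Run:
```python
from h import *
st(); snap('wrist','w16'); st(); crop('w16',160,150,480,400,2.4,'w16c')
```

```text
t 18.7 p [520.1 281.7 180.6] psi -170.02 tilt [-0. -0.] F [-0.2 -0.6  0.3] T [0.04 0.01 0.01] w 60.2 q [ 0.5   0.48 -0.36  0.74 -0.    0.32]
t 18.75 p [520.1 281.8 180.9] psi -170.02 tilt [ 0. -0.] F [-0.5  0.5 -0.5] T [0.01 0.01 0.04] w 60.1 q [ 0.5   0.48 -0.36  0.74 -0.    0.32]
```

View pics/w16c.png

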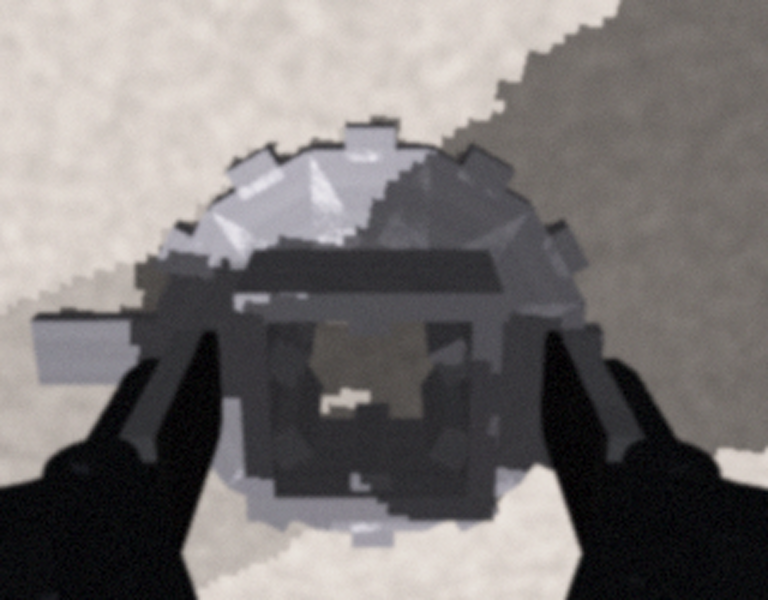

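Request:
apply_moves(plan=[{"delta_pos": [0,-0.15,0.1],"dr": [0,0,0],"claw": 5.5},{"delta_pos": [0,-0.15,0.1],"dr": [0,0,0],"claw": 3.5},{"delta_pos": [0,-0.15,0.1],"dr": [0,0,0],"claw": 3.5},{"delta_pos": [0,-0.15,0.1],"dr": [0,0,0],"claw": 3.5},{"delta_pos": [0,-0.15,0.1],"dr": [0,0,0],"claw": 3.5},{"delta_pos": [0,-0.15,0.1],"dr": [0,0,0],"claw": 3.5}], squeeze=60)

```text
clock: 19.5
position: [0.5203, 0.2803, 0.1804]
orientation: [-0.273, 3.129, -0.0]
contact_force: [0.2, -0.8, 7.7]
grip_width: 0.0429
```

Run:
```python
from h import *
st()
```

```text
t 19.5 p [520.3 280.3 180.4] psi -170.02 tilt [ 0.001 -0.   ] F [ 0.2 -0.8  7.7] T [-0.2   0.04  0.01] w 42.9 q [ 0.49  0.48 -0.36  0.73 -0.    0.32]
```

Request:
apply_moves(plan=[{"delta_pos": [0,0,-2],"dr": [0,0,0],"claw": 3.5},{"delta_pos": [0,0,-6],"dr": [0,0,0],"claw": 3.5},{"delta_pos": [0,0,-11.5],"dr": [0,0,0],"claw": 3.5},{"delta_pos": [0,0,-11.5],"dr": [0,0,0],"claw": 3.5},{"delta_pos": [0,0,-11.5],"dr": [0,0,0],"claw": 3.5}])

```text
clock: 20.12
position: [0.5194, 0.28, 0.2938]
orientation: [0.273, -3.128, 0.001]
contact_force: [0.2, 0.1, -2.8]
grip_width: 0.0427
```

Run:
```python
from h import *
st(); snap('wrist','w17'); st(); crop('w17',160,180,480,400,2.5,'w17c'); rel((.5084,-.0313,.295),279.3)
```

```text
t 20.12 p [519.4 280.  293.8] psi -170.01 tilt [-0.001 -0.001] F [ 0.2  0.1 -2.8] T [-0.04  0.08  0.06] w 42.7 q [ 0.49  0.36 -0.24  0.97 -0.    0.32]
t 20.18 p [519.1 279.9 293. ] psi -170.01 tilt [-0.003 -0.002] F [ 0.3 -0.  -2.2] T [ 0.05 -0.05 -0.02] w 42.6 q [ 0.49  0.36 -0.24  0.97 -0.    0.32]
delta_pos cm [  6.45 -30.46  -0.14] dr [ 8.000e-02 -1.800e-01 -8.931e+01]
```

View pics/w17c.png

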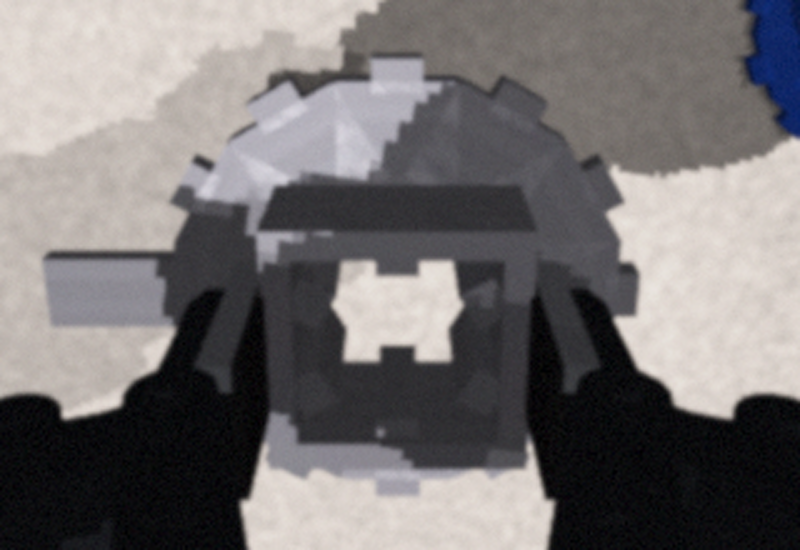

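The disc is held exactly as the plate was, with the boss edge at the same pixels, so the same TCP target applies.

Run:
```python
from h import *
rel((.5081,-.0318,.293),279.28)
```

```text
delta_pos cm [  6.49 -30.5    0.06] dr [ 8.000e-02 -1.800e-01 -8.929e+01]
```

Request:
apply_moves(plan=[{"delta_pos": [0.7,-3.2,0],"dr": [0,0,-9.5],"claw": 3.5},{"delta_pos": [1.4,-6.6,0],"dr": [0,0,-19],"claw": 3.5},{"delta_pos": [2.2,-10.2,0],"dr": [0,0,-28.5],"claw": 3.5},{"delta_pos": [3,-13.8,0],"dr": [0,0,-38],"claw": 3.5},{"delta_pos": [3.7,-17.4,0],"dr": [0,0,-48],"claw": 3.5},{"delta_pos": [4.5,-21,0],"dr": [0,0,-58],"claw": 3.5},{"delta_pos": [5.2,-24.5,0],"dr": [0,0,-68],"claw": 3.5},{"delta_pos": [5.9,-27.8,0],"dr": [0,0,-78],"claw": 3.5},{"delta_pos": [6.4,-30,0],"dr": [0,0,-86],"claw": 3.5},{"delta_pos": [6.5,-30.5,0],"dr": [0,0,-89.3],"claw": 3.5}])

```text
clock: 21.42
position: [0.5076, -0.0327, 0.2927]
orientation: [2.392, -2.032, -0.005]
contact_force: [0.7, 0.2, -3.0]
grip_width: 0.0428
```

Run:
```python
from h import *
snap('wrist','w18'); snap('wrist','w18');st();rel((.5081,-.0318,.246),279.28)
```

```text
t 21.52 p [507.8 -32.  292.9] psi -80.79 tilt [-0.004 -0.   ] F [ 1.4 -0.  -2.5] T [-0.04  0.01 -0.  ] w 42.2 q [-0.06  0.22 -0.44  0.92 -0.   -1.79]
delta_pos cm [-0.02 -0.05  4.69] dr [ 0.21  0.03 -0.07]
```

Request:
apply_moves(plan=[{"delta_pos": [0,0,1],"dr": [0,0,0],"claw": 3.5},{"delta_pos": [0,0,2],"dr": [0,0,0],"claw": 3.5},{"delta_pos": [0,0,3],"dr": [0,0,0],"claw": 3.5},{"delta_pos": [0,0,3.5],"dr": [0,0,0],"claw": 3.5},{"delta_pos": [0,0,3.8],"dr": [0,0,0],"claw": 3.5},{"delta_pos": [0,0,4.1],"dr": [0,0,0],"claw": 3.5},{"delta_pos": [0,0,4.4],"dr": [0,0,0],"claw": 3.5},{"delta_pos": [0,0,4.6],"dr": [0,0,0],"claw": 3.5},{"delta_pos": [0,0,4.6],"dr": [0,0,0],"claw": 3.5}])

```text
clock: 22.65
position: [0.5088, -0.0314, 0.2488]
orientation: [2.394, -2.034, 0.0]
contact_force: [-0.1, 0.4, -2.7]
grip_width: 0.0425
```

Run:
```python
from h import *
snap('wrist','w19');st();rel((.5081,-.0318,.240),279.28)
im=cv2.createCLAHE(4,(2,2)).apply(cv2.cvtColor(cv2.imread('pics/w19.png'),cv2.COLOR_BGR2GRAY)[270:370,260:380])
cv2.imwrite('pics/w19d.png',cv2.resize(im,None,fx=6,fy=6,interpolation=cv2.INTER_CUBIC))
```

```text
t 22.7 p [508.8 -31.4 248.9] psi -80.72 tilt [ 0. -0.] F [-0.8 -0.6 -2.2] T [-0.02  0.01  0.02] w 42.6 q [-0.06  0.27 -0.49  0.81 -0.   -1.79]
delta_pos cm [0.03 0.08 0.89] dr [-0.   -0.02  0.  ]
```

View pics/w19d.png

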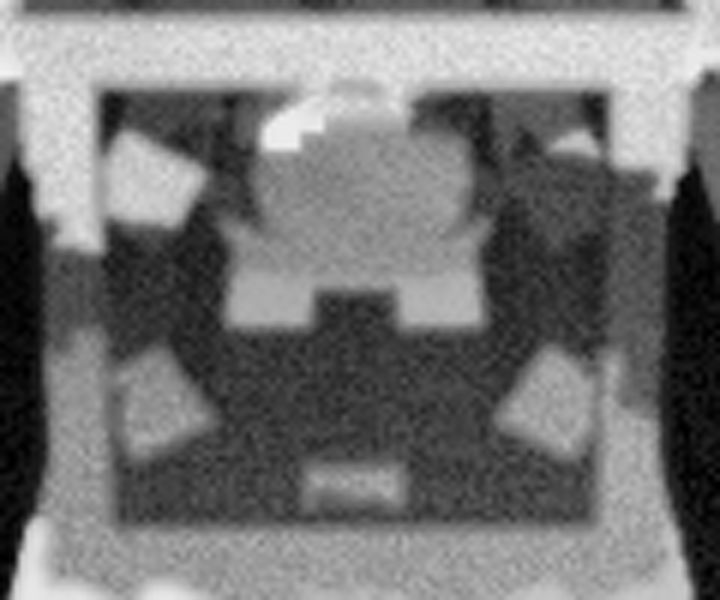

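Request:
apply_moves(plan=[{"delta_pos": [0.03,0.07,0.15],"dr": [0,0,0],"claw": 3.5},{"delta_pos": [0.03,0.07,0.3],"dr": [0,0,0],"claw": 3.5},{"delta_pos": [0.03,0.07,0.45],"dr": [0,0,0],"claw": 3.5},{"delta_pos": [0.03,0.07,0.6],"dr": [0,0,0],"claw": 3.5},{"delta_pos": [0.03,0.07,0.72],"dr": [0,0,0],"claw": 3.5},{"delta_pos": [0.03,0.07,0.8],"dr": [0,0,0],"claw": 3.5},{"delta_pos": [0.03,0.07,0.85],"dr": [0,0,0],"claw": 3.5}])

```text
clock: 23.58
position: [0.5082, -0.0318, 0.2403]
orientation: [2.394, -2.034, 0.0]
contact_force: [-0.5, 0.6, -2.5]
grip_width: 0.0429
```

Run:
```python
from h import *
st()
```

```text
t 23.57 p [508.2 -31.8 240.3] psi -80.71 tilt [-0. -0.] F [-0.5  0.6 -2.5] T [0.04 0.06 0.01] w 42.9 q [-0.06  0.27 -0.5   0.79 -0.   -1.8 ]
```

Request:
apply_moves(plan=[{"delta_pos": [0,0,0.05],"dr": [0,0,0],"claw": 3.5},{"delta_pos": [0,0,0.1],"dr": [0,0,0],"claw": 3.5},{"delta_pos": [0,0,0.15],"dr": [0,0,0],"claw": 3.5},{"delta_pos": [0,0,0.15],"dr": [0,0,0],"claw": 3.5}])

```text
clock: 24.08
position: [0.5081, -0.0318, 0.2389]
orientation: [2.394, -2.034, 0.0]
contact_force: [1.0, -0.1, -1.9]
grip_width: 0.0426
```

Run:
```python
from h import *
st()
```

```text
t 24.07 p [508.1 -31.8 238.9] psi -80.71 tilt [-0. -0.] F [ 1.  -0.1 -1.9] T [ 0.02 -0.02 -0.02] w 42.6 q [-0.06  0.28 -0.5   0.79 -0.   -1.8 ]
```

Request:
apply_moves(plan=[{"delta_pos": [0,0,0.05],"dr": [0,0,0],"claw": 3.5},{"delta_pos": [0,0,0.1],"dr": [0,0,0],"claw": 3.5},{"delta_pos": [0,0,0.15],"dr": [0,0,0],"claw": 3.5},{"delta_pos": [0,0,0.2],"dr": [0,0,0],"claw": 3.5},{"delta_pos": [0,0,0.2],"dr": [0,0,0],"claw": 3.5}])

```text
clock: 24.7
position: [0.5081, -0.0318, 0.2368]
orientation: [2.394, -2.034, 0.0]
contact_force: [-0.4, 0.2, -3.0]
grip_width: 0.0429
```

Run:
```python
from h import *
st()
```

```text
t 24.7 p [508.1 -31.8 236.8] psi -80.72 tilt [-0. -0.] F [-0.4  0.2 -3. ] T [-0.    0.03 -0.03] w 42.9 q [-0.06  0.28 -0.51  0.79 -0.   -1.8 ]
```

Request:
apply_moves(plan=[{"delta_pos": [0,0,0.12],"dr": [0,0,0],"claw": 3.5},{"delta_pos": [0,0,0.24],"dr": [0,0,0],"claw": 3.5},{"delta_pos": [0,0,0.36],"dr": [0,0,0],"claw": 3.5},{"delta_pos": [0,0,0.48],"dr": [0,0,0],"claw": 3.5},{"delta_pos": [0,0,0.6],"dr": [0,0,0],"claw": 3.5},{"delta_pos": [0,0,0.72],"dr": [0,0,0],"claw": 3.5},{"delta_pos": [0,0,0.84],"dr": [0,0,0],"claw": 3.5},{"delta_pos": [0,0,0.96],"dr": [0,0,0],"claw": 3.5},{"delta_pos": [0,0,1.05],"dr": [0,0,0],"claw": 3.5}])

```text
clock: 25.82
position: [0.5081, -0.0318, 0.2263]
orientation: [2.394, -2.034, 0.0]
contact_force: [0.3, 0.1, -2.3]
grip_width: 0.0428
```

Run:
```python
from h import *
st()
```

```text
t 25.82 p [508.1 -31.8 226.3] psi -80.72 tilt [ 0. -0.] F [ 0.3  0.1 -2.3] T [-0.01  0.02  0.01] w 42.8 q [-0.06  0.29 -0.52  0.76 -0.   -1.8 ]
```

Request:
apply_moves(plan=[{"delta_pos": [0,0,0.05],"dr": [0,0,0],"claw": 3.5},{"delta_pos": [0,0,0.1],"dr": [0,0,0],"claw": 3.5},{"delta_pos": [0,0,0.15],"dr": [0,0,0],"claw": 3.5},{"delta_pos": [0,0,0.2],"dr": [0,0,0],"claw": 3.5},{"delta_pos": [0,0,0.25],"dr": [0,0,0],"claw": 3.5},{"delta_pos": [0,0,0.25],"dr": [0,0,0],"claw": 3.5}])

```text
clock: 26.58
position: [0.5082, -0.0318, 0.2239]
orientation: [2.394, -2.034, 0.0]
contact_force: [0.6, 0.8, -1.7]
grip_width: 0.0427
```

Run:
```python
from h import *
st()
```

```text
t 26.57 p [508.2 -31.8 223.9] psi -80.72 tilt [-0. -0.] F [ 0.6  0.8 -1.7] T [ 0.01 -0.02 -0.06] w 42.7 q [-0.06  0.29 -0.52  0.76 -0.   -1.8 ]
```

Request:
apply_moves(plan=[{"delta_pos": [0,0,0.03],"dr": [0,0,0],"claw": 3.5},{"delta_pos": [0,0,0.06],"dr": [0,0,0],"claw": 3.5},{"delta_pos": [0,0,0.06],"dr": [0,0,0],"claw": 3.5}])

```text
clock: 26.95
position: [0.5082, -0.0318, 0.2233]
orientation: [2.394, -2.034, 0.0]
contact_force: [-0.1, 0.1, -2.7]
grip_width: 0.0426
```

Run:
```python
from h import *
st()
```

```text
t 26.95 p [508.2 -31.8 223.3] psi -80.71 tilt [ 0. -0.] F [-0.1  0.1 -2.7] T [ 0.02 -0.01  0.03] w 42.6 q [-0.06  0.3  -0.52  0.76 -0.   -1.8 ]
```

Request:
apply_moves(plan=[{"delta_pos": [0,0,0.03],"dr": [0,0,0],"claw": 3.5},{"delta_pos": [0,0,0.06],"dr": [0,0,0],"claw": 3.5},{"delta_pos": [0,0,0.06],"dr": [0,0,0],"claw": 3.5}])

```text
clock: 27.32
position: [0.5081, -0.0318, 0.2227]
orientation: [2.394, -2.034, 0.0]
contact_force: [0.3, 0.1, -3.4]
grip_width: 0.0428
```

Run:
```python
from h import *
st()
```

```text
t 27.32 p [508.1 -31.8 222.7] psi -80.72 tilt [-0. -0.] F [ 0.3  0.1 -3.4] T [ 0.03 -0.02  0.03] w 42.8 q [-0.06  0.3  -0.52  0.75 -0.   -1.8 ]
```

Request:
apply_moves(plan=[{"delta_pos": [0,0,0.03],"dr": [0,0,0],"claw": 3.5},{"delta_pos": [0,0,0.06],"dr": [0,0,0],"claw": 3.5},{"delta_pos": [0,0,0.06],"dr": [0,0,0],"claw": 3.5}])

```text
clock: 27.7
position: [0.5082, -0.0318, 0.2224]
orientation: [2.394, -2.034, 0.001]
contact_force: [-1.4, 0.1, 2.7]
grip_width: 0.0425
```

Run:
```python
from h import *
st()
```

```text
t 27.7 p [508.2 -31.8 222.4] psi -80.72 tilt [ 0. -0.] F [-1.4  0.1  2.7] T [ 0.08  0.38 -0.02] w 42.5 q [-0.06  0.3  -0.52  0.75 -0.   -1.8 ]
```

Contact came at TCP height 222.4 mm, which is 42.0 mm plus the grip offset of 180.4 mm, so the disc is home. I'll release it and retreat straight up.

Request:
apply_moves(plan=[{"delta_pos": [0,0,0],"dr": [0,0,0],"claw": 4.6},{"delta_pos": [0,0,0],"dr": [0,0,0],"claw": 5.2},{"delta_pos": [0,0,0],"dr": [0,0,0],"claw": 6},{"delta_pos": [0,0,0],"dr": [0,0,0],"claw": 6.2},{"delta_pos": [0,0,-2],"dr": [0,0,0],"claw": 7},{"delta_pos": [0,0,-6],"dr": [0,0,0],"claw": 8},{"delta_pos": [0,0,-8],"dr": [0,0,0],"claw": 8},{"delta_pos": [-7.6,0,-8],"dr": [0,0,0],"claw": 8},{"delta_pos": [-7.6,0,-8],"dr": [0,0,0],"claw": 8},{"delta_pos": [-7.6,0,-8],"dr": [0,0,0],"claw": 8}])

```text
clock: 28.95
position: [0.4957, 0.0439, 0.302]
orientation: [2.396, -2.031, 0.001]
contact_force: [0.6, -1.1, 0.8]
grip_width: 0.0803
```

Run:
```python
from h import *
st(); snap('wrist','w20'); snap('scene','s20'); snap('top','t20'); crop('s20',200,170,360,290,5,'s20c'); crop('w20',198,36,438,216,3.3,'w20c')
```

```text
t 28.95 p [495.7  43.9 302. ] psi -80.59 tilt [-0.    -0.001] F [ 0.6 -1.1  0.8] T [-0.06 -0.02  0.05] w 80.3 q [ 0.09  0.19 -0.45  0.93 -0.   -1.65]
```

View pics/w20c.png

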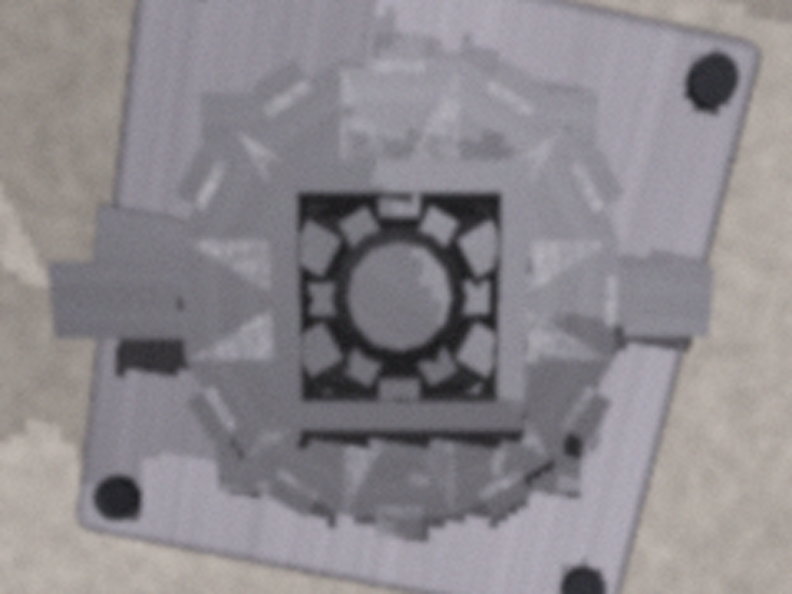

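View pics/s20c.png

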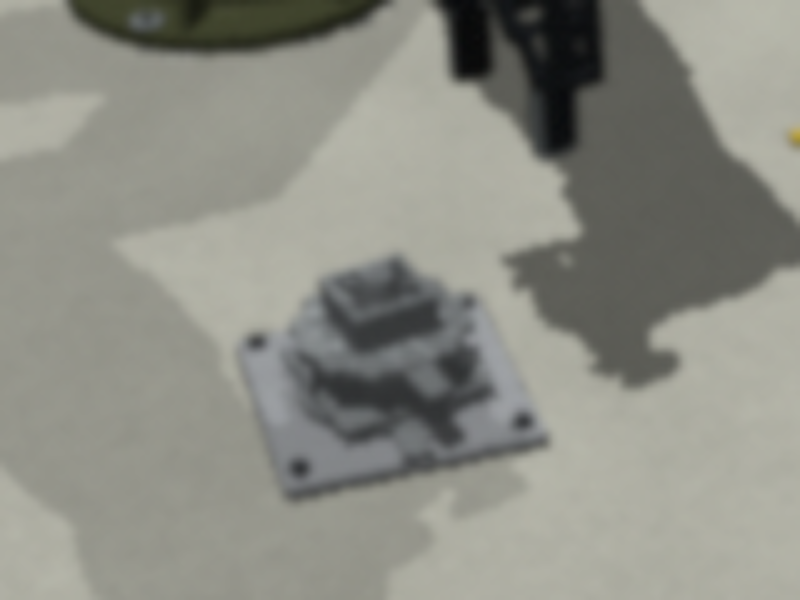

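View pics/t20.png

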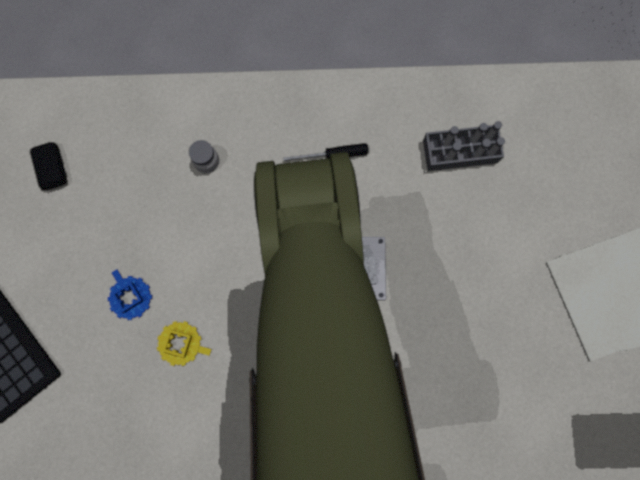

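The wrist crop shows the disc concentric with the hub, level, and on the lug side with its tab. The plate's tab is opposite. In the top view the jar, driver and rack are at the same pixels as at the start. Handing in.

Run:
```python
from h import *
print(r.job_done()); st()
```

```text
the job is handed in; nothing more can be done
None
the job is handed in; nothing more can be done
```

The clutch is rebuilt and handed in at about 29 s of the 72 s allowed; no verdict was reported.

- **Finding the splines:** I measured the hub's turn by camera at about +11.5° from the housing axis. Both parts entered the keys on the first try, with no measurable side force.
- **Plate:** it was lowered until light contact, about 7 N at the wrist, then released. The pictures show it flat on the seat, its teeth between the keys and its tab opposite the lug.
- **Disc:** I used the grey one, not the blue or yellow. It met the plate at the expected 42 mm height with about 3 N at the wrist, then was released with its tab on the lug's side.
- **In line:** both tabs lie about 11° off the lug line, which is the nearest the splines allow.
- **Clear of the work:** the gripper is open and away from both parts. The jar, screwdriver and rack are where they started in the top view.

**Disagreements:**
- Hub position differed between views by 1–2 mm, and by about 3 mm in one partly hidden view. I settled it by looking at the hub through the plate's bore.
- While gripped, the plate made contact about 1 mm higher than expected. The arm dropped about 0.7 mm when I let go, and I judged the plate seated from pictures rather than measuring its height.
- The wrist read about 8 N as the gripper closed on the disc on the bench. It was gone once the disc was lifted.

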